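# Set out the trinket jars on the risers in reverse order of height

### The arm

A 7-joint arm with a two-finger parallel gripper is mounted at the origin on the work surface. World frame = base frame: x ahead of the robot, y to its left, z up, the work surface at z = 0. Lengths are in m, angles in degrees, forces in N, time in s.
With the tool pointing down it reaches from about 0.4 to 0.85 m from the base axis. Payload 10.4 kg.
Tool frame: the origin (TCP) lies midway between the tips of the shut fingers; the grasp point (between the pads) lies 19 mm behind it; z points along the fingers, x is the direction in which the jaws open and shut, and the axes are right-handed (so a half turn about z gives the same grasp; the last joint's range is limited). The gripper opens to 87 mm and grips with 3 to 60 N. Pads are 19 mm wide; open, the fingers measure 117 mm over their backs; the gripper's body (75 mm by 190 mm) begins 51 mm behind the grasp point.
Start: joints at [61.73, 19.034, -3.707, 83.658, 1.238, 77.344, -5.071], TCP at [0.284, -0.557, 0.223] pointing down, gripper open.
Joint ranges: [-148.97, 148.97], [-28.65, 121.19], [-84.17, 76.75], [9.2, 138.47], [-72.65, 252.65], [3.7, 117.97], [-149.18, 149.18]. Speed limits (degrees/s): [127.2, 127.2, 159.86, 159.86, 180, 180, 180].

### API

Orientations are given as [roll, pitch, yaw] about the fixed x, y, z axes, in that order (R = Rz(yaw) Ry(pitch) Rx(roll)).
In Python, from plant import ctrl gives the robot as it stands.
- The arm moves only by the tool servo_tool, never from a script. Its argument "rows" is a list that holds one entry, the list of rows, each a list of 7 numbers: the shift along the tool's x, y, z in units of 1 m (1.0 is 1 m), then the turn, a rotation vector about the tool's x, y, z in units of 0.5 rad (1.0 is 0.5 rad), then the opening in per cent of the stroke, from 0 (shut) to 100 (fully open). In form: [[[dx, dy, dz, ax, ay, az, fingers], ...]]. A call has 1 to 10 rows; each row is the pose to reach, as a shift and turn from the pose commanded when the call began, along the tool's axes at that moment; what a row does not reach only later rows make up. A row lasts 1/12 s, in which the tool goes at most 41.7 mm and 7.16 degrees, less where a joint would pass 70% of its speed; a pose out of reach is approached as far as the arm can. A call with a number of a shift or a turn outside -1 to 1 is refused whole. A call with a gripper value outside its range is refused whole. The fingers move at their own pace and stop on an object; "squeeze" is the grip in N (left out, the last holds). Time passes only in rows, so rows that repeat a pose let the fingers close. It gives the time, the measured TCP pose, the force and the opening at its end, in the units of the state.
- ctrl.get_obs(): the state, without advancing time (a new reading comes with each control period).
- ctrl.camera(name): name is "scene" or "top"; returns a dict with "frame" (480x640x3 uint8, red, green, blue), "vfov" (degrees; the focal length in pixels is half the picture's height over the tangent of half this angle, whatever the lens; pixels are square), "cx", "cy" (the principal point, pixels), "rvec" (rotation vector, rad) and "tvec" (3), from world to camera coordinates, as OpenCV has them. Camera axes: x right, y down, z forward; pixel columns grow to the right and rows downward; lengths in m; the calibration is good to about 2 mm. A picture is of the moment at which its call begins. There is no depth.
- ctrl.hand_in(): hands the job in, once; it reports no verdict.
The state is a dict: "time_s": time; "joint_pos": joint angles; "dq": joint speeds; "tau": joint torques, N m; "tool_pos": TCP position; "eef_rot": TCP orientation; "wrist_force": force on the tool from outside, world axes, zero at the start; "torque": the same for the moment, N m; "opening": finger opening in m.
Only numpy, scipy, OpenCV 4.12 (cv2) and the standard library are available. Lean on these libraries where they do the work, as an engineer would, in place of code of your own. Each camera call takes 0.05 s, during which the arm holds its last target.

### The job

Move the four lidded trinket jars from the carrying rack onto the four wooden display risers in reverse order of height, so that their tops all come level: the tallest jar on the lowest riser, the second tallest on the second lowest, the second shortest on the second highest and the shortest on the highest. Stand each jar upright in the middle of its riser, setting it down gently without dropping it or knocking any over, and leave the mug and the bowl of shells where they are.

Things in the scene. Friction and masses are not known exactly. Their poses are not given: they have to be found in the camera images.
- jar_flat_mid (a point): The shortest of four loose white trinket jars: 48 mm tall with its fixed cork lid (flat), 42 mm in diameter, side straight up to 40 mm; 0.1 to 0.2 kg. Point: its centre, 24 mm above its underside; z up. Starts upright on the fixed dark wooden carrying rack, one of a straight row of four 80 mm apart in any order; rack 100 x 370 mm, top 12 mm above the table, low dividers between jars 16 mm and end bars 22 mm above it.
- jar_dome_mid (a point): The second shortest of four loose white trinket jars: 62 mm tall with its fixed cork lid (low dome), 42 mm in diameter, side straight up to 46 mm; 0.1 to 0.2 kg. Point: its centre, 31 mm above its underside; z up. Starts upright on the fixed dark wooden carrying rack, one of a straight row of four 80 mm apart in any order; rack 100 x 370 mm, top 12 mm above the table, low dividers between jars 16 mm and end bars 22 mm above it.
- jar_knob_mid (a point): The second tallest of four loose white trinket jars: 76 mm tall with its fixed cork lid (flat with a 16 mm knob), 42 mm in diameter, side straight up to 56 mm; 0.1 to 0.2 kg. Point: its centre, 38 mm above its underside; z up. Starts upright on the fixed dark wooden carrying rack, one of a straight row of four 80 mm apart in any order; rack 100 x 370 mm, top 12 mm above the table, low dividers between jars 16 mm and end bars 22 mm above it.
- jar_cone_mid (a point): The tallest of four loose white trinket jars: 90 mm tall with its fixed cork lid (pointed cone), 42 mm in diameter, side straight up to 62 mm; 0.1 to 0.2 kg. Point: its centre, 45 mm above its underside; z up. Starts upright on the fixed dark wooden carrying rack, one of a straight row of four 80 mm apart in any order; rack 100 x 370 mm, top 12 mm above the table, low dividers between jars 16 mm and end bars 22 mm above it.
- riser_a_top (a point): The lowest of four fixed pale wooden square display risers, 60 x 60 mm, 14 mm high, flat on top. The point is the centre of its top face; z up, x across the row, y along the row. The four stand in a straight row 80 mm apart, in varying order, on a fixed black-topped display board 100 x 370 mm, 8 mm thick.
- riser_b_top (a point): The second lowest of four fixed pale wooden square display risers, 60 x 60 mm, 28 mm high, flat on top. The point is the centre of its top face; z up, x across the row, y along the row. The four stand in a straight row 80 mm apart, in varying order, on a fixed black-topped display board 100 x 370 mm, 8 mm thick.
- riser_c_top (a point): The second highest of four fixed pale wooden square display risers, 60 x 60 mm, 42 mm high, flat on top. The point is the centre of its top face; z up, x across the row, y along the row. The four stand in a straight row 80 mm apart, in varying order, on a fixed black-topped display board 100 x 370 mm, 8 mm thick.
- riser_d_top (a point): The highest of four fixed pale wooden square display risers, 60 x 60 mm, 56 mm high, flat on top. The point is the centre of its top face; z up, x across the row, y along the row. The four stand in a straight row 80 mm apart, in varying order, on a fixed black-topped display board 100 x 370 mm, 8 mm thick.
- mug: Bystander: white ceramic mug, 74 mm wide, 90 mm high, with brushes standing up to 160 mm; loose. Origin at the centre of its underside.
- bowl: Bystander: round wooden bowl of shells, 120 mm wide, 55 mm high; loose. Origin at the centre of its underside.
Not all that is in view belongs to the job. What is shaped like the part that bears jar_dome_mid but blue is not meant. Leave any blue look-alike of the part that bears jar_cone_mid alone.

How it is judged (in metres and radians):
At the end, for the whole second after the job is handed in: Each jar stands upright (within 0.1 rad) and at rest on its riser (tallest on lowest, and so on in reverse order to shortest on highest), its centre within 12 mm of the riser's centre horizontally and its underside within 6 mm of the riser's top (horizontal distance between jar_flat_mid and riser_d_top below 0.012 m and z of jar_flat_mid in the frame of riser_d_top between 0.018 and 0.03 m and angle between each of jar_flat_mid, jar_dome_mid, jar_knob_mid, jar_cone_mid's own z axis and vertical below 0.1 rad and linear speed of each of jar_flat, jar_dome, jar_knob, jar_cone below 0.02 m/s and horizontal distance between jar_dome_mid and riser_c_top below 0.012 m and z of jar_dome_mid in the frame of riser_c_top between 0.025 and 0.037 m and horizontal distance between jar_knob_mid and riser_b_top below 0.012 m and z of jar_knob_mid in the frame of riser_b_top between 0.032 and 0.044 m and horizontal distance between jar_cone_mid and riser_a_top below 0.012 m and z of jar_cone_mid in the frame of riser_a_top between 0.039 and 0.051 m); the robot touches nothing.
It fails at once if the mug is pushed more than 30 mm or tipped (distance of mug from where it was at the start of the episode above 0.03 m or angle between mug's own z axis and vertical above 0.3 rad).
It fails at once if the bowl is pushed more than 30 mm or tipped (distance of bowl from where it was at the start of the episode above 0.03 m or angle between bowl's own z axis and vertical above 0.3 rad).
It fails at once if a jar is dropped or knocked over: it moves faster than 0.6 m/s while not held (a fall of about 18 mm) ((linear speed of jar_flat above 0.6 m/s and contact force between jar_flat and the fingers below 0.05 N) or (linear speed of jar_dome above 0.6 m/s and contact force between jar_dome and the fingers below 0.05 N) or (linear speed of jar_knob above 0.6 m/s and contact force between jar_knob and the fingers below 0.05 N) or (linear speed of jar_cone above 0.6 m/s and contact force between jar_cone and the fingers below 0.05 N)).
It also fails if it takes over 115 s, if anything falls off the work surface, if the arm or the gripper's body presses on something with over 40 N, if the wrist force passes 120 N, or if a joint passes its speed limit or range.

## Working session

There is one attempt and no reset: what is moved stays moved. The work goes in short steps, Python scripts to look and compute and a tool call to move; the robot and the scene stay as the last step left them, time stands still between calls to the robot, and variables do not carry over. Pictures are saved under pics/ and viewed, and the job is handed in when it is done.

Besides the shell and the picture viewer there is one more tool, called after ">>>" by a JSON object that holds its "method" and its "body", one argument or row to a line. servo_tool: Moves the arm, as the interface text tells. Shifts and turns lie within -1 to 1; 1 stands for 1 m of shift or 0.5 rad of turn. Its arguments: {"type":"object","properties":{"rows":{"type":"array","items":{"type":"array","items":{"type":"array","items":{"type":"number"}}}},"squeeze":{"type":"number"}},"required":["rows"]}

```bash
mkdir -p pics; ls
cat > h.py <<'E'
from plant import ctrl
import numpy as np, cv2
def snap(n,f):
    c=ctrl.camera(n); cv2.imwrite(f,c["frame"][:,:,::-1]); 
    np.savez(f.replace('.png','.npz'),**c); return c
def K(c):
    f=240/np.tan(np.radians(c["vfov"])/2); return np.array([[f,0,c["cx"]],[0,f,c["cy"]],[0,0,1.]])
def ray(c,u,v,z):
    R=cv2.Rodrigues(np.array(c["rvec"],float))[0]; t=np.array(c["tvec"],float).reshape(3)
    o=-R.T@t; d=R.T@np.linalg.inv(K(c))@np.array([u,v,1.])
    return o+d*(z-o[2])/d[2]
def proj(c,p):
    return cv2.projectPoints(np.array([p],float),np.array(c["rvec"],float),np.array(c["tvec"],float),K(c),None)[0].reshape(-1)
E
python3 - <<'E'
from h import *
print(ctrl.get_obs())
for n in("scene","top"):
    c=snap(n,f"pics/{n}0.png"); print({k:c[k] for k in c if k!="frame"})
E
```

```text
pics
{'time_s': 0.0, 'joint_pos': array([61.73117186, 19.07202399, -3.70850646, 83.70700711,  1.23761932,
       77.34399797, -5.07010676]), 'dq': array([-0.0794595 ,  0.00893993, -0.00314188,  0.07283873, -0.05084808,
       -0.00610392, -0.02236585]), 'tau': array([ 5.43070873e-04, -6.23257256e+01,  2.48763815e-02, -3.89894414e+01,
       -6.12273300e-02,  3.98378586e-02,  1.17979407e-04]), 'tool_pos': array([ 0.28331614, -0.55664655,  0.22174513]), 'eef_rot': array([ 1.79996516e+02,  8.30931002e-02, -6.30228647e+01]), 'wrist_force': array([-0.44722353, -0.06913711, -0.41691585]), 'torque': array([0.0381417 , 0.061634  , 0.06934093]), 'opening': 0.08704743687898311}
{'vfov': 55.63701410125877, 'cx': 311.37178787385085, 'cy': 246.54790656650852, 'rvec': array([ 1.82617821,  1.27026782, -0.66513506]), 'tvec': array([-0.2094782 , -0.21654819,  1.48312512])}
{'vfov': 50.90345198206026, 'cx': 313.08702953222434, 'cy': 238.20095196179005, 'rvec': array([ 2.17707411, -2.11290396,  0.16928185]), 'tvec': array([-0.03695161,  0.56683346,  1.2511491 ])}
```

View pics/scene0.png

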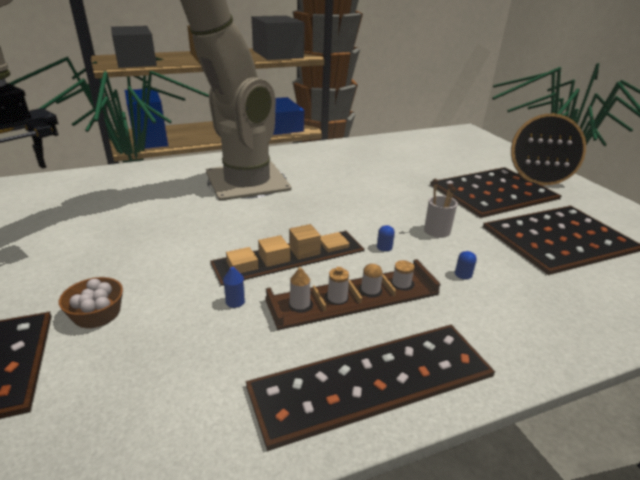

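View pics/top0.png

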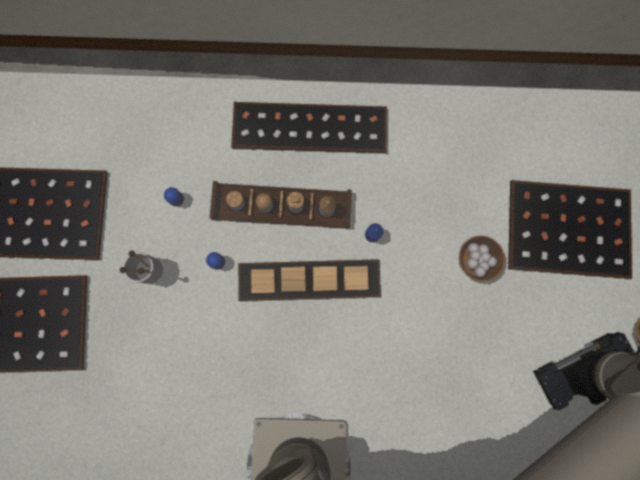

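The top view shows the jar lids at about (235,200), (264,201), (296,202) and (327,206), and the riser tops at about (263,280), (293,279), (325,278) and (356,277). In the scene view the jars, left to right, are cone, knob, dome and flat. The riser heights still need measuring, so I'm enlarging both views.

Run:
```python
import cv2,numpy as np
a=cv2.imread('pics/scene0.png')[210:330,200:450]; cv2.imwrite('pics/sc_crop.png',cv2.resize(a,None,fx=3.2,fy=3.2,interpolation=cv2.INTER_CUBIC))
b=cv2.imread('pics/top0.png')[170:310,200:390]; cv2.imwrite('pics/tp_crop.png',cv2.resize(b,None,fx=4,fy=4,interpolation=cv2.INTER_CUBIC))
for n in('scene','top'):
    im=cv2.imread(f'pics/{n}0.png'); h=cv2.cvtColor(im,cv2.COLOR_BGR2HSV)
    m=cv2.inRange(h,(8,70,110),(25,255,255))
    k,l,s,c=cv2.connectedComponentsWithStats(m)
    for i in range(1,k):
        if s[i][4]>40: print(n,s[i],c[i].round(1))
for p in [(263,280),(300,200)]: print(im[p[1],p[0]],h[p[1],p[0]])
```

```text
scene [156  51  33   4  70] [170.5  52.3]
scene [252  54  25  10  89] [261.2  60.3]
scene [106  56  94  16 517] [165.3  64.4]
scene [281  56  42   7 140] [303.8  58.7]
scene [511 113  38  47 143] [523.4 130.7]
scene [ 141  121   81   33 1239] [189.5 137.5]
scene [271 127  50  13 231] [299.6 133.3]
scene [290 224  59  25 682] [318.9 236.1]
scene [258 235  32  19 399] [273.5 244.2]
scene [226 247  32  19 418] [241.  256.1]
scene [395 260  19  12 177] [404.  265.5]
scene [364 264  32  27 228] [377.3 272.6]
scene [294 266  16  20 191] [301.6 277.3]
scene [329 267  33  32 254] [343.1 277.5]
scene [ 96 277  27  20  63] [114.4 283.9]
scene [ 58 279  32  31 102] [ 68.8 292.2]
scene [461 354   8   9  59] [464.7 357.8]
scene [  6 362  12   9  70] [ 11.3 366. ]
scene [419 366  10  10  60] [423.7 370.6]
scene [374 380  12   9  70] [379.7 384. ]
scene [  0 386  10   9  61] [  4.3 389.7]
scene [327 395  12   9  79] [332.6 398.7]
scene [276 409  13  11  87] [281.9 414.1]
top [226 191  16  16 202] [233.7 198.5]
top [279 191   4  25  51] [280.6 201.8]
top [287 192  17  16 205] [294.6 199.5]
top [248 194   4  21  46] [249.8 204.5]
top [256 194  13  14 138] [262.3 200.5]
top [320 198  10  10  64] [324.1 202.2]
top [281 266  24  25 570] [292.7 278.4]
top [313 266  24  25 579] [324.5 277.9]
top [344 266  25  24 569] [355.6 277.5]
top [251 269  24  24 555] [262.1 280.6]
[104 140 167] [ 17  96 167]
[ 75  99 124] [ 15 101 124]
```

View pics/sc_crop.png

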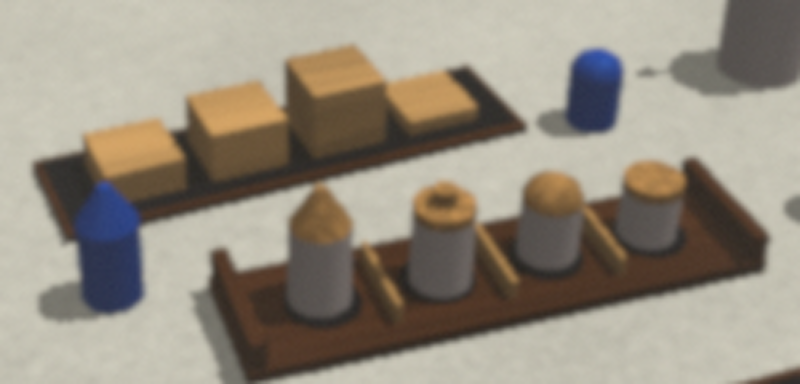

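View pics/tp_crop.png

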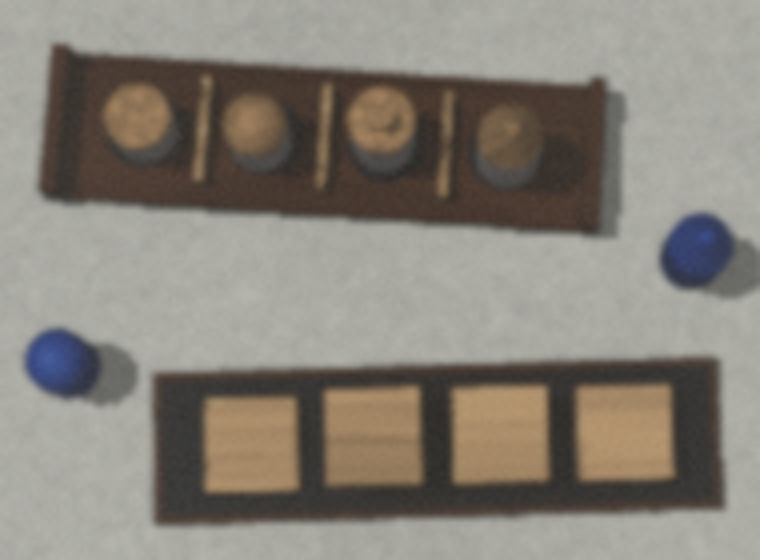

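The risers in the scene view run b, c, d, a from left to right, which is -y to +y. The top view shows the same row from u=356 down to 263. Next I'll compute positions.

```bash
cat > meas.py <<'E'
from h import *
def L(f): return dict(np.load(f))
def rowfit(P,w=None):
    # P ordered; 80 mm spacing straight row
    P=np.array(P)[:,:2]; s=(np.arange(4)-1.5)*.08
    c=P.mean(0); d=(s[:,None]*(P-c)).sum(0); d/=np.linalg.norm(d)
    Q=c+s[:,None]*d; return Q,d,(P-Q)*1000
if __name__=="__main__":
    t=L('pics/top0.npz'); s=L('pics/scene0.npz')
    for c in(t,s):
        R=cv2.Rodrigues(c['rvec'])[0]; print('cam',(-R.T@c['tvec']).round(3))
    h=cv2.cvtColor(t['frame'],cv2.COLOR_RGB2HSV)
    m=cv2.inRange(h,(8,70,110),(25,255,255))
    up=cv2.resize(t['frame'],None,fx=4,fy=4,interpolation=cv2.INTER_CUBIC)
    g=up[:,:,0]  # red channel: riser ~167, board ~50
    mm=(g>108).astype(np.uint8)
    k,l,st,ce=cv2.connectedComponentsWithStats(mm)
    P=[]
    for u0,z in((355.6,.036),(324.5,.050),(292.7,.064),(262.1,.022)):
        lab=l[int(278*4+2),int(u0*4+2)]; 
        cn=cv2.findContours((l==lab).astype(np.uint8),0,1)[0][0]
        r=cv2.minAreaRect(cn); u,v=(r[0][0]-1.5)/4,(r[0][1]-1.5)/4
        box=(cv2.boxPoints(r)-1.5)/4; W=np.array([ray(t,*b,z) for b in box])
        p=ray(t,u,v,z); P.append(p); print(round(u,1),round(v,1),p.round(4),'sides',np.linalg.norm(np.diff(W,axis=0),axis=1).round(4), st[lab][4])
    Q,d,e=rowfit(P); print(Q.round(4),d,np.degrees(np.arctan2(d[1],d[0])),'\n',e.round(1))
    for q,z in zip(Q,(.036,.05,.064,.022)): print('reproj scene',proj(s,[*q,z]).round(1))
    # jar estimate: lid-rim circles in top view
    for u0,v0,z in((234,199,.012+.046),):
        pass
E
python3 meas.py
```

```text
cam [ 0.372 -0.015  1.323]
cam [ 1.342 -0.305  0.63 ]
355.7 277.7 [ 0.4702 -0.1316  0.036 ] sides [0.0618 0.0607 0.0614] 9034
324.6 278.0 [ 0.466 -0.052  0.05 ] sides [0.0609 0.0617 0.0604] 9191
292.8 278.5 [0.4614 0.0278 0.064 ] sides [0.0597 0.0607 0.0593] 9149
262.2 280.7 [0.4563 0.1075 0.022 ] sides [0.0608 0.0616 0.0603] 8816
[[ 0.4704 -0.1319]
 [ 0.4658 -0.052 ]
 [ 0.4611  0.0278]
 [ 0.4565  0.1077]] [-0.05801515  0.9983157 ] 93.32589078022968 
 [[-0.2  0.3]
 [ 0.2 -0. ]
 [ 0.2 -0.1]
 [-0.2 -0.2]]
reproj scene [241.1 254.7]
reproj scene [273.3 242.5]
reproj scene [304.4 230.8]
reproj scene [333.2 238.9]
```

Run:
```python
from meas import *
t=L('pics/top0.npz'); s=L('pics/scene0.npz')
J=[('cone',327.7,202.3,.100),('knob',295.5,200,.070),('dome',264.3,200.9,.064),('flat',234.6,199.3,.060)]
P=[ray(t,u,v,z) for _,u,v,z in J]; print(np.round(P,4))
Q,d,e=rowfit(P); print(Q.round(4),np.degrees(np.arctan2(d[1],d[0])),'\n',e.round(1))
for q,hh in zip(Q,(.09,.076,.062,.048)):
    print('scene top',proj(s,[*q,.012+hh]).round(1),'base',proj(s,[*q,.012]).round(1),'top view top',proj(t,[*q,.012+hh]).round(1))
# rack quad via dark brown mask in top
up=cv2.resize(t['frame'],None,fx=4,fy=4,interpolation=cv2.INTER_CUBIC)
# scene overlay
im=cv2.resize(s['frame'][210:330,200:450,::-1],None,fx=3.2,fy=3.2,interpolation=cv2.INTER_CUBIC)
im2=cv2.resize(t['frame'][170:310,200:390,::-1],None,fx=4,fy=4,interpolation=cv2.INTER_CUBIC)
B=[[ .4704,-.1319],[.4658,-.052],[.4611,.0278],[.4565,.1077]]
def circ(c,q,z,r,o,f,img):
    a=np.linspace(0,6.283,40); p=np.array([(proj(c,[q[0]+r*np.cos(x),q[1]+r*np.sin(x),z])+.5-o)*f for x in a])
    cv2.polylines(img,[p.round().astype(int)],True,(0,255,0),1)
for q,b in zip(Q,(.062,.056,.046,.040)):
    for z in(.012,.012+b):
        circ(s,q,z,.021,(200,210),3.2,im); circ(t,q,z,.021,(200,170),4,im2)
for q,z in zip(B,(.036,.05,.064,.022)): circ(s,q,z,.030,(200,210),3.2,im); circ(t,q,z,.030,(200,170),4,im2)
cv2.imwrite('pics/ov_s.png',im); cv2.imwrite('pics/ov_t.png',im2)
```

```text
[[ 0.6501 -0.0534  0.1   ]
 [ 0.6604  0.0277  0.07  ]
 [ 0.657   0.1074  0.064 ]
 [ 0.6597  0.1839  0.06  ]]
[[ 0.653  -0.0536]
 [ 0.6555  0.0264]
 [ 0.6581  0.1064]
 [ 0.6606  0.1863]] 88.18025008786017 
 [[-2.8  0.2]
 [ 4.9  1.3]
 [-1.1  1. ]
 [-0.9 -2.5]]
scene top [299.6 268.5] base [299.3 303.4] top view top [327.8 201. ]
scene top [336.7 267.1] base [334.9 296. ] top view top [295.8 200.3]
scene top [371.4 265.9] base [368.8 289. ] top view top [264.4 199.6]
scene top [404.  264.7] base [401.2 282.2] top view top [233.7 198.9]
```

View pics/ov_s.png

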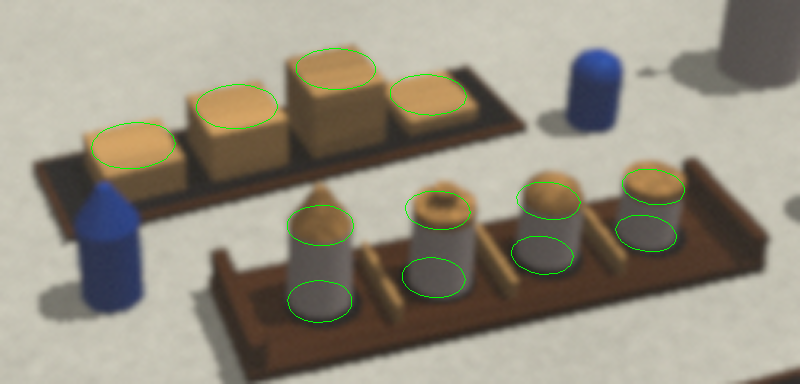

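View pics/ov_t.png

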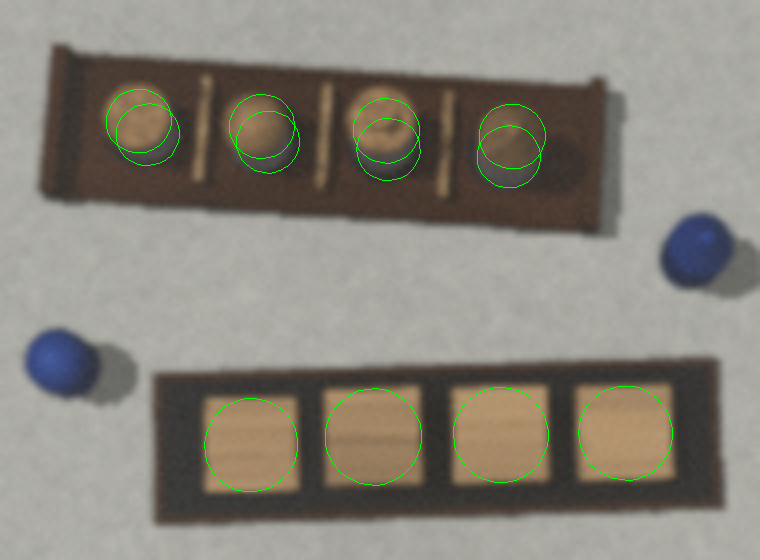

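Run:
```python
from meas import *
t=L('pics/top0.npz'); s=L('pics/scene0.npz')
im=cv2.resize(s['frame'][262:312,285:417,::-1],None,fx=6,fy=6,interpolation=cv2.INTER_CUBIC)
im2=cv2.resize(t['frame'][185:220,220:342,::-1],None,fx=6.5,fy=6.5,interpolation=cv2.INTER_CUBIC)
o=np.zeros((im.shape[0]+im2.shape[0],800,3),np.uint8); o[:im.shape[0],:im.shape[1]]=im; o[im.shape[0]:,:im2.shape[1]]=im2
o=cv2.convertScaleAbs(o,alpha=1.5)
for i in range(0,800,50):
    cv2.putText(o,str(i),(i,8),0,.3,(255,255,0)); cv2.line(o,(i,0),(i,o.shape[0]),(90,90,0),1)
for i in range(0,o.shape[0],25): cv2.putText(o,str(i if i<300 else i-300),(0,i),0,.3,(255,255,0)); cv2.line(o,(0,i),(800,i),(90,90,0),1)
cv2.imwrite('pics/big.png',o); print(o.shape)
```

```text
(528, 800, 3)
```

View pics/big.png

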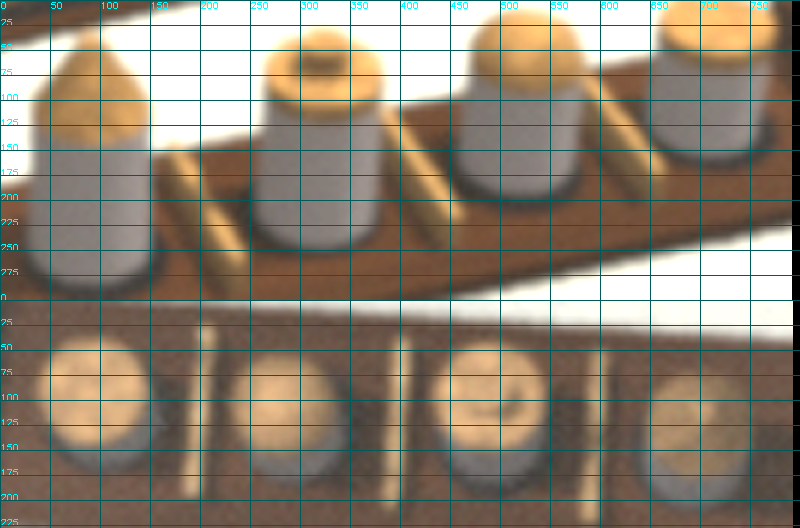

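Run:
```python
from meas import *
t=L('pics/top0.npz'); s=L('pics/scene0.npz')
T=lambda x,y:(x/6.5-.5+220,y/6.5-.5+185)
S=lambda x,y:(x/6-.5+285,y/6-.5+262)
top={'cone':[(706,108,.102),(696,154,.012)],'knob':[(490,97,.072),(492,135,.012)],'dome':[(290,130,.012)],'flat':[(94,92,.060),(105,115,.012)]}
# scene: bottom edge near point and axis centre mid body
scn={'cone':(89,287,(91,37,.102)),'knob':(313,249,(325,88,.072)),'dome':(515,200,(530,10,.074)),'flat':(708,160,(717,32,.060))}
cs=-cv2.Rodrigues(s['rvec'])[0].T@s['tvec']
for n in top:
    print(n,'top',[ray(t,*T(x,y),z)[:2].round(4) for x,y,z in top[n]])
    x,y,a=scn[n]; p=ray(s,*S(x,y),.012); d=p[:2]-cs[:2]; d/=np.linalg.norm(d)
    print('   scene base',(p[:2]+.021*d).round(4),'lid',ray(s,*S(a[0],a[1]),a[2])[:2].round(4))
# dividers ends in top (z .028), rack yaw
for a,b in(((207,28),(192,195)),((404,40),(389,205)),((602,48),(588,220))):
    p=ray(t,*T(*a),.028);q=ray(t,*T(*b),.028);print('div',p.round(4),q.round(4),np.degrees(np.arctan2(*(p-q)[1::-1])))
```

```text
cone top [array([ 0.6527, -0.0543]), array([ 0.6541, -0.0535])]
   scene base [ 0.6509 -0.0526] lid [ 0.6505 -0.0525]
knob top [array([0.6614, 0.0292]), array([0.6594, 0.03  ])]
   scene base [0.6591 0.03  ] lid [0.6658 0.0272]
dome top [array([0.6589, 0.1125])]
   scene base [0.6595 0.1111] lid [0.6501 0.1139]
flat top [array([0.6613, 0.1856]), array([0.6628, 0.1882])]
   scene base [0.6635 0.1904] lid [0.6675 0.1822]
div [0.6966 0.1464 0.028 ] [0.6275 0.1491 0.028 ] -2.262522267365258
div [0.6941 0.0664 0.028 ] [0.6259 0.0698 0.028 ] -2.8444337091346816
div [ 0.6933 -0.0139  0.028 ] [ 0.6222 -0.0103  0.028 ] -2.839974815457094
```

Both views agree to within a few mm, so the working numbers are:

| Item | x, y (m) |
|---|---|
| Cone jar | (.652, -.0535) |
| Knob jar | (.660, .029) |
| Dome jar | (.659, .112) |
| Flat jar | (.6625, .188) |
| Riser b | (.470, -.132) |
| Riser c | (.466, -.052) |
| Riser d | (.461, .028) |
| Riser a | (.4565, .108) |

All of these are within reach. I'll grasp with the jaws across the row at yaw 0, and first move over the cone jar.

```bash
cat > rel.py <<'E'
import sys
from h import *
from scipy.spatial.transform import Rotation as Ro
def rel(x,y,z,yaw=0):
    o=ctrl.get_obs(); R=Ro.from_euler('xyz',o['eef_rot'],degrees=True)
    d=R.inv().apply(np.array([x,y,z])-o['tool_pos']); w=(R.inv()*Ro.from_euler('xyz',[180,0,yaw],degrees=True)).as_rotvec()/.5
    print('shift',d.round(4),'turn',w.round(3),'| pos',o['tool_pos'].round(4),'rot',o['eef_rot'].round(2),'t',round(o['time_s'],2),'F',o['wrist_force'].round(1),'open',round(o['opening'],4))
if __name__=="__main__": rel(*map(float,sys.argv[1:]))
E
python3 rel.py .652 -.0535 .22 0; python3 rel.py .4 -.38 .22 -35
```

```text
shift [-0.2813 -0.5568  0.0021] turn [-1.0e-03  2.0e-03 -2.2e+00] | pos [ 0.2833 -0.5567  0.2218] rot [ 1.800e+02  7.000e-02 -6.303e+01] t 0.1 F [-0.3  1.   0.6] open 0.0868
shift [-0.1046 -0.1841  0.0019] turn [-0.     0.002 -0.978] | pos [ 0.2833 -0.5567  0.2218] rot [ 1.800e+02  7.000e-02 -6.303e+01] t 0.1 F [-0.3  1.   0.6] open 0.0868
```

>>> {"method": "servo_tool", "body": {
  "rows": [
    [[-0.02, -0.036, 0, 0, 0, -0.2, 100], [-0.04, -0.072, 0, 0, 0, -0.4, 100], [-0.06, -0.108, 0, 0, 0, -0.6, 100], [-0.08, -0.144, 0, 0, 0, -0.8, 100], [-0.105, -0.184, 0.002, 0, 0, -0.98, 100], [-0.105, -0.184, 0.002, 0, 0, -0.98, 100]]
  ],
  "squeeze": 15
}}

```text
time_s: 0.6
tool_pos: [0.4047, -0.3725, 0.2205]
eef_rot: [-179.8, 0.0, -34.1]
wrist_force: [0.9, 0.4, 0.7]
opening: 0.087
```

```bash
python3 rel.py .53 -.21 .22 -12
```

```text
shift [ 0.0127 -0.2048  0.0011] turn [-0.006 -0.001 -0.771] | pos [ 0.4047 -0.3725  0.2205] rot [-1.7982e+02  1.0000e-02 -3.4080e+01] t 0.6 F [0.9 0.4 0.7] open 0.087
```

>>> {"method": "servo_tool", "body": {
  "rows": [
    [[0.003, -0.04, 0, 0, 0, -0.16, 100], [0.005, -0.08, 0, 0, 0, -0.32, 100], [0.008, -0.12, 0, 0, 0, -0.48, 100], [0.01, -0.16, 0, 0, 0, -0.64, 100], [0.013, -0.205, 0.001, 0, 0, -0.77, 100], [0.013, -0.205, 0.001, 0, 0, -0.77, 100]]
  ]
}}

```text
time_s: 1.1
tool_pos: [0.5319, -0.2111, 0.2193]
eef_rot: [-179.8, -0.0, -12.1]
wrist_force: [0.4, 2.0, -0.1]
opening: 0.087
```

```bash
python3 rel.py .652 -.0535 .22 0
```

```text
shift [ 8.430e-02 -1.793e-01  1.000e-04] turn [-0.008 -0.002 -0.423] | pos [ 0.5319 -0.2111  0.2193] rot [-1.7977e+02 -4.0000e-02 -1.2120e+01] t 1.1 F [ 0.4  2.  -0.1] open 0.087
```

>>> {"method": "servo_tool", "body": {
  "rows": [
    [[0.017, -0.036, 0, -0.002, 0, -0.09, 100], [0.034, -0.072, 0, -0.004, 0, -0.18, 100], [0.05, -0.108, 0, -0.006, 0, -0.27, 100], [0.068, -0.144, 0, -0.008, 0, -0.36, 100], [0.084, -0.179, 0, -0.008, -0.002, -0.42, 100], [0.084, -0.179, 0, -0.008, -0.002, -0.42, 100], [0.084, -0.179, 0, -0.008, -0.002, -0.42, 100]]
  ]
}}

```text
time_s: 1.68
tool_pos: [0.6503, -0.0609, 0.2185]
eef_rot: [179.9, 0.2, -0.6]
wrist_force: [0.1, -1.2, -0.4]
opening: 0.087
```

```bash
python3 rel.py .652 -.0535 .041 0
python3 - <<'E'
from h import *
c=snap('scene','pics/s1.png')
cv2.imwrite('pics/s1c.png',cv2.resize(c['frame'][150:330,200:450,::-1],None,fx=3,fy=3,interpolation=cv2.INTER_CUBIC))
E
```

```text
shift [ 0.0021 -0.0078  0.1775] turn [ 0.005  0.006 -0.023] | pos [ 0.6503 -0.0609  0.2185] rot [ 1.7987e+02  1.6000e-01 -6.5000e-01] t 1.68 F [ 0.1 -1.2 -0.4] open 0.087
```

View pics/s1c.png

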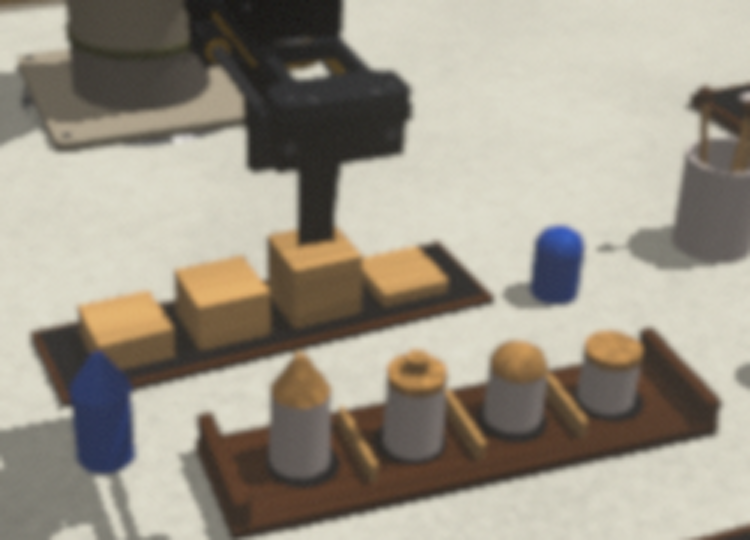

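The gripper is upright above the cone jar, with the near finger at about (317,235) in the crop. Descending.

>>> {"method": "servo_tool", "body": {
  "rows": [
    [[0.002, -0.008, 0.03, 0.005, 0.006, -0.023, 100], [0.002, -0.008, 0.06, 0.005, 0.006, -0.023, 100], [0.002, -0.008, 0.085, 0.005, 0.006, -0.023, 100], [0.002, -0.008, 0.1, 0.005, 0.006, -0.023, 100], [0.002, -0.008, 0.1, 0.005, 0.006, -0.023, 100], [0.002, -0.008, 0.1, 0.005, 0.006, -0.023, 100]]
  ]
}}

```text
time_s: 2.23
tool_pos: [0.651, -0.0579, 0.1194]
eef_rot: [179.9, -0.0, -0.3]
wrist_force: [0.9, 0.4, 0.1]
opening: 0.0871
```

```bash
python3 rel.py .652 -.0535 .041 0
```

```text
shift [ 0.0009 -0.0046  0.0784] turn [ 0.004 -0.001 -0.012] | pos [ 0.651  -0.0579  0.1194] rot [ 1.7988e+02 -2.0000e-02 -3.4000e-01] t 2.23 F [0.9 0.4 0.1] open 0.0871
```

>>> {"method": "servo_tool", "body": {
  "rows": [
    [[0.001, -0.005, 0.02, 0.004, 0, -0.012, 100], [0.001, -0.005, 0.04, 0.004, 0, -0.012, 100], [0.001, -0.005, 0.06, 0.004, 0, -0.012, 100], [0.001, -0.005, 0.072, 0.004, 0, -0.012, 100], [0.001, -0.005, 0.078, 0.004, 0, -0.012, 100], [0.001, -0.005, 0.078, 0.004, 0, -0.012, 100], [0.001, -0.005, 0.078, 0.004, 0, -0.012, 100], [0.001, -0.005, 0.078, 0.004, 0, -0.012, 100]]
  ]
}}

```text
time_s: 2.9
tool_pos: [0.6539, -0.0513, 0.0432]
eef_rot: [-180.0, -0.2, 0.1]
wrist_force: [-0.2, 0.5, -0.3]
opening: 0.0873
```

```bash
python3 rel.py .652 -.0535 .041 0
```

```text
shift [-0.0019  0.0022  0.0022] turn [-0.001 -0.008  0.004] | pos [ 0.6539 -0.0513  0.0432] rot [-1.7998e+02 -2.2000e-01  1.2000e-01] t 2.9 F [-0.2  0.5 -0.3] open 0.0873
```

>>> {"method": "servo_tool", "body": {
  "rows": [
    [[-0.002, 0.002, 0.002, 0, 0, 0, 100], [-0.002, 0.002, 0.002, 0, 0, 0, 70], [-0.002, 0.002, 0.002, 0, 0, 0, 60], [-0.002, 0.002, 0.002, 0, 0, 0, 52], [-0.002, 0.002, 0.002, 0, 0, 0, 45], [-0.002, 0.002, 0.002, 0, 0, 0, 35], [-0.002, 0.002, 0.002, 0, 0, 0, 20], [-0.002, 0.002, 0.002, 0, 0, 0, 20], [-0.002, 0.002, 0.002, 0, 0, 0, 20]]
  ],
  "squeeze": 15
}}

```text
time_s: 3.65
tool_pos: [0.651, -0.0532, 0.0396]
eef_rot: [-180.0, -0.1, 0.1]
wrist_force: [1.1, 0.1, -0.5]
opening: 0.0418
```

>>> {"method": "servo_tool", "body": {
  "rows": [
    [[0, 0, 0, 0, 0, 0, 10], [0, 0, 0, 0, 0, 0, 10], [0, 0, 0, 0, 0, 0, 10]]
  ]
}}

```text
time_s: 3.9
tool_pos: [0.651, -0.0532, 0.0396]
eef_rot: [-180.0, -0.1, 0.1]
wrist_force: [0.1, -0.4, 1.2]
opening: 0.0417
```

```bash
python3 rel.py .652 -.0535 .041 0;python3 - <<'E'
from h import *
c=snap('scene','pics/s2.png')
cv2.imwrite('pics/s2c.png',cv2.resize(c['frame'][150:330,200:450,::-1],None,fx=3,fy=3,interpolation=cv2.INTER_CUBIC))
E
```

```text
shift [ 0.001   0.0003 -0.0014] turn [-0.001 -0.004  0.005] | pos [ 0.651  -0.0532  0.0396] rot [-1.7997e+02 -1.1000e-01  1.4000e-01] t 3.9 F [ 0.1 -0.4  1.2] open 0.0417
```

View pics/s2c.png

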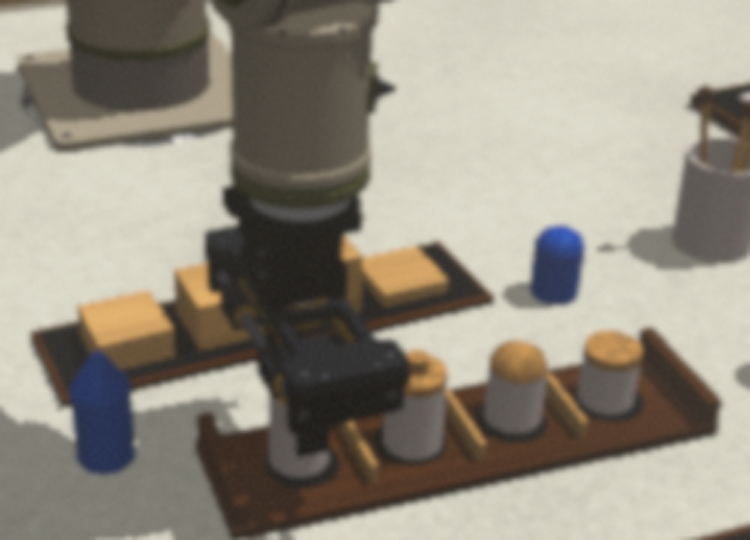

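The gripper opening is 41.7 mm, which matches the 42 mm jar. The finger sits about 12 px right of the jar's axis in the crop, so I'm checking that against projection before lifting.

Run:
```python
from meas import *
s=L('pics/s2.npz')
f=lambda p:((proj(s,p)+.5-[200,150])*3).round(0)
for x in(.651,.672,.685): print(x,f([x,-.0532,.045]),f([x,-.0532,.065]))
for y in(-.0435,-.0627): print(f([.685,y,.041]))
print('jar base at',f([.651,-.0532,.012]))
g=cv2.resize(s['frame'][255:330,270:340,::-1],None,fx=8,fy=8,interpolation=cv2.INTER_CUBIC); cv2.imwrite('pics/s2z.png',cv2.convertScaleAbs(g,alpha=1.8))
```

```text
0.651 [299. 423.] [299. 400.]
0.672 [310. 441.] [310. 418.]
0.685 [317. 453.] [317. 429.]
[330. 454.]
[303. 461.]
jar base at [299. 460.]
```

View pics/s2z.png

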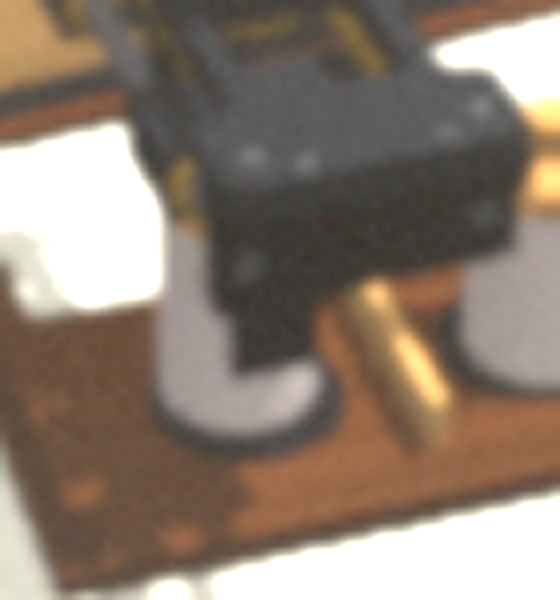

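The finger lies within a couple of px of the projected grasp, so the grip is centred. Lifting.

>>> {"method": "servo_tool", "body": {
  "rows": [
    [[0, 0, -0.005, 0, 0, 0, 10], [0, 0, -0.018, 0, 0, 0, 10], [0, 0, -0.036, 0, 0, 0, 10], [0, 0, -0.056, 0, 0, 0, 10], [0, 0, -0.078, 0, 0, 0, 10], [0, 0, -0.1, 0, 0, 0, 10], [0, 0, -0.118, 0, 0, 0, 10], [0, 0, -0.13, 0, 0, 0, 10], [0, 0, -0.135, 0, 0, 0, 10]]
  ]
}}

```text
time_s: 4.7
tool_pos: [0.6515, -0.0532, 0.1774]
eef_rot: [-180.0, -0.3, 0.1]
wrist_force: [0.7, 0.4, -1.4]
opening: 0.0414
```

```bash
python3 rel.py .4565 .1077 .17 0
```

```text
shift [-0.1946 -0.1613  0.0065] turn [-0.001 -0.009  0.005] | pos [ 0.6515 -0.0532  0.1774] rot [-1.7999e+02 -2.7000e-01  1.5000e-01] t 4.7 F [ 0.7  0.4 -1.4] open 0.0414
```

>>> {"method": "servo_tool", "body": {
  "rows": [
    [[-0.008, -0.006, 0, 0, 0, 0, 10], [-0.025, -0.021, 0, 0, 0, 0, 10], [-0.049, -0.04, 0, 0, 0, 0, 10], [-0.075, -0.062, 0, 0, 0, 0, 10], [-0.102, -0.084, 0, 0, 0, 0, 10], [-0.129, -0.107, 0, 0, 0, 0, 10], [-0.153, -0.127, 0.003, 0, 0, 0, 10], [-0.174, -0.144, 0.006, 0, 0, 0, 10], [-0.189, -0.156, 0.006, 0, 0, 0, 10], [-0.195, -0.161, 0.006, 0, 0, 0, 10]]
  ]
}}

```text
time_s: 5.53
tool_pos: [0.4519, 0.1091, 0.167]
eef_rot: [180.0, 0.0, 0.3]
wrist_force: [0.6, 0.4, -1.4]
opening: 0.0413
```

>>> {"method": "servo_tool", "body": {
  "rows": [
    [[0, 0, 0, 0, 0, 0, 10], [0, 0, 0, 0, 0, 0, 10], [0, 0, 0, 0, 0, 0, 10], [0, 0, 0, 0, 0, 0, 10]]
  ]
}}

```text
time_s: 5.87
tool_pos: [0.4559, 0.1064, 0.168]
eef_rot: [-179.9, -0.1, 0.1]
wrist_force: [0.8, -0.4, -2.0]
opening: 0.0412
```

```bash
python3 rel.py .4565 .1077 .051 0
```

```text
shift [ 0.0004 -0.0012  0.117 ] turn [-0.002 -0.002  0.002] | pos [0.4559 0.1064 0.168 ] rot [-1.7995e+02 -7.0000e-02  5.0000e-02] t 5.87 F [ 0.8 -0.4 -2. ] open 0.0412
```

>>> {"method": "servo_tool", "body": {
  "rows": [
    [[0, -0.001, 0.008, 0, 0, 0, 10], [0, -0.001, 0.025, 0, 0, 0, 10], [0, -0.001, 0.045, 0, 0, 0, 10], [0, -0.001, 0.065, 0, 0, 0, 10], [0, -0.001, 0.083, 0, 0, 0, 10], [0, -0.001, 0.097, 0, 0, 0, 10], [0, -0.001, 0.104, 0, 0, 0, 10], [0, -0.001, 0.108, 0, 0, 0, 10], [0, -0.001, 0.108, 0, 0, 0, 10], [0, -0.001, 0.108, 0, 0, 0, 10]]
  ]
}}

```text
time_s: 6.7
tool_pos: [0.4559, 0.1084, 0.0607]
eef_rot: [-180.0, -0.1, 0.1]
wrist_force: [-0.1, -0.3, -2.3]
opening: 0.0414
```

```bash
python3 rel.py .4565 .1077 .05 0
```

```text
shift [0.0006 0.0007 0.0107] turn [-0.002 -0.004  0.005] | pos [0.4559 0.1084 0.0607] rot [-1.7995e+02 -1.2000e-01  1.4000e-01] t 6.7 F [-0.1 -0.3 -2.3] open 0.0414
```

>>> {"method": "servo_tool", "body": {
  "rows": [
    [[0, 0, 0.003, 0, 0, 0, 10], [0, 0, 0.006, 0, 0, 0, 10], [0, 0, 0.008, 0, 0, 0, 10], [0, 0, 0.009, 0, 0, 0, 10], [0, 0, 0.009, 0, 0, 0, 10], [0, 0, 0.009, 0, 0, 0, 10]]
  ]
}}

```text
time_s: 7.2
tool_pos: [0.4555, 0.1083, 0.0513]
eef_rot: [-180.0, -0.1, 0.1]
wrist_force: [0.7, -0.6, -1.7]
opening: 0.0413
```

>>> {"method": "servo_tool", "body": {
  "rows": [
    [[0, 0, 0.001, 0, 0, 0, 10], [0, 0, 0.0015, 0, 0, 0, 10], [0, 0, 0.0015, 0, 0, 0, 10], [0, 0, 0.0015, 0, 0, 0, 10]]
  ]
}}

```text
time_s: 7.53
tool_pos: [0.4555, 0.1083, 0.0498]
eef_rot: [-180.0, -0.1, 0.1]
wrist_force: [-0.1, 0.4, -1.9]
opening: 0.0411
```

>>> {"method": "servo_tool", "body": {
  "rows": [
    [[0, 0, 0.001, 0, 0, 0, 10], [0, 0, 0.0015, 0, 0, 0, 10], [0, 0, 0.0015, 0, 0, 0, 10], [0, 0, 0.0015, 0, 0, 0, 10]]
  ]
}}

```text
time_s: 7.87
tool_pos: [0.4558, 0.1084, 0.0493]
eef_rot: [180.0, -0.1, 0.1]
wrist_force: [-5.2, -1.8, 13.9]
opening: 0.0414
```

```bash
python3 rel.py .4565 .1077 .05 0;python3 - <<'E'
from h import *
c=snap('scene','pics/s3.png')
cv2.imwrite('pics/s3c.png',cv2.resize(c['frame'][150:330,200:450,::-1],None,fx=3,fy=3,interpolation=cv2.INTER_CUBIC))
E
```

```text
shift [ 0.0007  0.0007 -0.0007] turn [ 0.    -0.004  0.005] | pos [0.4558 0.1084 0.0493] rot [ 1.8e+02 -1.2e-01  1.4e-01] t 7.87 F [-5.2 -1.8 13.9] open 0.0414
```

View pics/s3c.png

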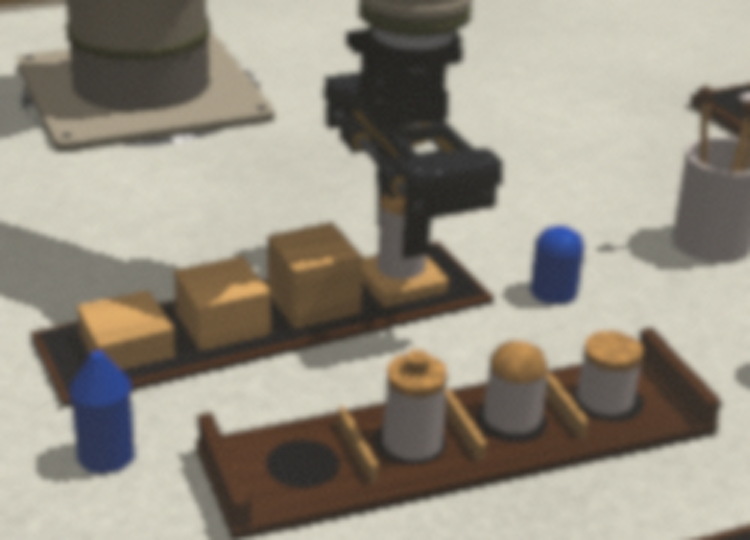

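The jar stands on the lowest riser with about 14 N of contact, at the expected height, with its base near (402,268) in the crop. Its rack seat is empty. I'm releasing it gently.

>>> {"method": "servo_tool", "body": {
  "rows": [
    [[0, 0, -0.0005, 0, 0, 0, 40], [0, 0, -0.001, 0, 0, 0, 48], [0, 0, -0.001, 0, 0, 0, 52], [0, 0, -0.001, 0, 0, 0, 58], [0, 0, -0.001, 0, 0, 0, 70], [0, 0, -0.001, 0, 0, 0, 85], [0, 0, -0.001, 0, 0, 0, 95], [0, 0, -0.001, 0, 0, 0, 100]]
  ]
}}

```text
time_s: 8.58
tool_pos: [0.4555, 0.1083, 0.0493]
eef_rot: [-180.0, -0.1, 0.1]
wrist_force: [-0.6, -0.4, 0.4]
opening: 0.0693
```

>>> {"method": "servo_tool", "body": {
  "rows": [
    [[0, 0, -0.01, 0, 0, 0, 100], [0, 0, -0.03, 0, 0, 0, 100], [0, 0, -0.06, 0, 0, 0, 100], [0, 0, -0.09, 0, 0, 0, 100], [0, 0, -0.115, 0, 0, 0, 100], [0, 0, -0.125, 0, 0, 0, 100]]
  ]
}}

```text
time_s: 9.08
tool_pos: [0.4567, 0.1089, 0.1785]
eef_rot: [-179.9, -0.4, 0.2]
wrist_force: [0.9, 0.1, 0.0]
opening: 0.0868
```

```bash
python3 rel.py .660 .0295 .17 0;python3 - <<'E'
from h import *
c=snap('scene','pics/s4.png')
cv2.imwrite('pics/s4c.png',cv2.resize(c['frame'][150:330,200:450,::-1],None,fx=3,fy=3,interpolation=cv2.INTER_CUBIC))
E
```

```text
shift [0.203  0.08   0.0097] turn [-0.002 -0.013  0.006] | pos [0.4567 0.1089 0.1785] rot [-1.7994e+02 -3.8000e-01  1.6000e-01] t 9.08 F [0.9 0.1 0. ] open 0.0868
```

View pics/s4c.png

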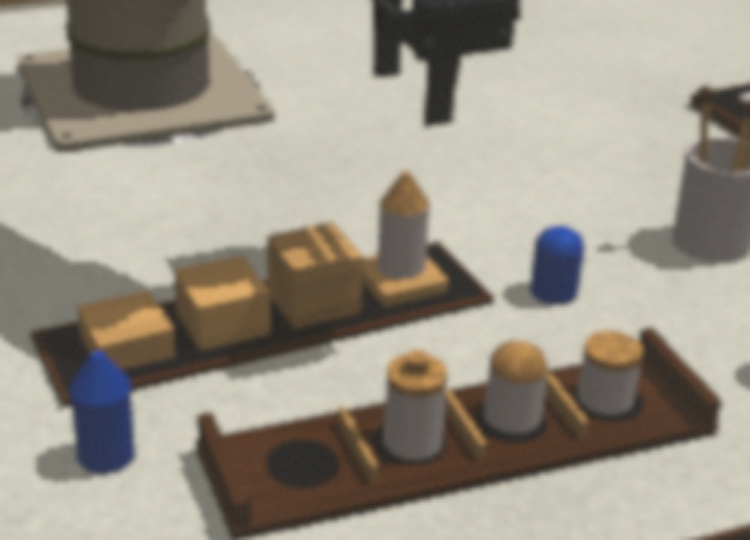

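The cone jar stands upright on riser a at (404,225) in the crop. Next is the knob jar.

>>> {"method": "servo_tool", "body": {
  "rows": [
    [[0.02, 0.008, 0, 0, 0, 0, 100], [0.055, 0.022, 0, 0, 0, 0, 100], [0.09, 0.036, 0, 0, 0, 0, 100], [0.125, 0.05, 0.004, 0, 0, 0, 100], [0.16, 0.063, 0.008, 0, 0, 0, 100], [0.185, 0.073, 0.01, 0, -0.005, 0, 100], [0.203, 0.08, 0.01, 0, -0.01, 0.005, 100], [0.203, 0.08, 0.01, 0, -0.01, 0.005, 100], [0.203, 0.08, 0.01, 0, -0.01, 0.005, 100], [0.203, 0.08, 0.01, 0, -0.01, 0.005, 100]]
  ]
}}

```text
time_s: 9.97
tool_pos: [0.6576, 0.0296, 0.1639]
eef_rot: [-179.9, 0.3, 0.1]
wrist_force: [-0.5, 0.1, 0.4]
opening: 0.087
```

>>> {"method": "servo_tool", "body": {
  "rows": [
    [[0, 0, 0, 0, 0, 0, 100], [0, 0, 0, 0, 0, 0, 100]]
  ]
}}

```text
time_s: 10.13
tool_pos: [0.6578, 0.0294, 0.1649]
eef_rot: [-180.0, 0.2, 0.1]
wrist_force: [0.6, 0.2, 0.5]
opening: 0.0872
```

```bash
python3 rel.py .660 .0295 .035 0
```

```text
shift [ 2.600e-03 -1.000e-04  1.299e-01] turn [-0.001  0.006  0.002] | pos [0.6578 0.0294 0.1649] rot [-1.7998e+02  1.8000e-01  6.0000e-02] t 10.13 F [0.6 0.2 0.5] open 0.0872
```

>>> {"method": "servo_tool", "body": {
  "rows": [
    [[0.002, 0, 0.025, 0, 0, 0, 100], [0.002, 0, 0.055, 0, 0, 0, 100], [0.002, 0, 0.085, 0, 0, 0, 100], [0.002, 0, 0.11, 0, 0, 0, 100], [0.002, 0, 0.123, 0, 0, 0, 100], [0.002, 0, 0.13, 0, 0, 0, 100], [0.002, 0, 0.13, 0, 0, 0, 100], [0.002, 0, 0.13, 0, 0, 0, 100], [0.002, 0, 0.13, 0, 0, 0, 100]]
  ]
}}

```text
time_s: 10.88
tool_pos: [0.6612, 0.0291, 0.0365]
eef_rot: [-180.0, 0.0, -0.0]
wrist_force: [-0.4, -0.0, 0.4]
opening: 0.0868
```

```bash
python3 rel.py .660 .0295 .035 0
```

```text
shift [-0.0012 -0.0004  0.0015] turn [-0.001  0.001 -0.   ] | pos [0.6612 0.0291 0.0365] rot [-1.7996e+02  4.0000e-02 -0.0000e+00] t 10.88 F [-0.4 -0.   0.4] open 0.0868
```

>>> {"method": "servo_tool", "body": {
  "rows": [
    [[-0.001, 0, 0.001, 0, 0, 0, 70], [-0.001, 0, 0.001, 0, 0, 0, 60], [-0.001, 0, 0.001, 0, 0, 0, 54], [-0.001, 0, 0.001, 0, 0, 0, 50], [-0.001, 0, 0.001, 0, 0, 0, 45], [-0.001, 0, 0.001, 0, 0, 0, 35], [-0.001, 0, 0.001, 0, 0, 0, 20], [-0.001, 0, 0.001, 0, 0, 0, 10], [-0.001, 0, 0.001, 0, 0, 0, 10], [-0.001, 0, 0.001, 0, 0, 0, 10]]
  ]
}}

```text
time_s: 11.72
tool_pos: [0.6591, 0.0288, 0.0336]
eef_rot: [-180.0, 0.2, -0.0]
wrist_force: [1.0, 0.2, 0.0]
opening: 0.0412
```

>>> {"method": "servo_tool", "body": {
  "rows": [
    [[0, 0, 0, 0, 0, 0, 10], [0, 0, 0, 0, 0, 0, 10]]
  ]
}}

```text
time_s: 11.88
tool_pos: [0.6592, 0.0289, 0.0336]
eef_rot: [-180.0, 0.2, 0.0]
wrist_force: [0.1, -0.1, -0.6]
opening: 0.0413
```

```bash
python3 rel.py .660 .0295 .035 0;python3 - <<'E'
from meas import *
s=snap('scene','pics/s5.png')
f=lambda p:((proj(s,p)+.5-[300,250])*8).round(0)
p=ctrl.get_obs()['tool_pos']; print('jar base centre expect',f([p[0],p[1],.012]),'finger',f([p[0]+.034,p[1]-.0095,p[2]]),f([p[0]+.034,p[1]+.0095,p[2]]))
g=cv2.resize(s['frame'][250:320,300:380,::-1],None,fx=8,fy=8,interpolation=cv2.INTER_CUBIC); cv2.imwrite('pics/s5z.png',cv2.convertScaleAbs(g,alpha=1.8))
E
```

```text
shift [ 0.0008 -0.0006 -0.0014] turn [-0.001  0.006  0.   ] | pos [0.6592 0.0289 0.0336] rot [-179.96    0.18    0.  ] t 11.88 F [ 0.1 -0.1 -0.6] open 0.0413
jar base centre expect [297. 378.] finger [320. 400.] [388. 384.]
```

View pics/s5z.png

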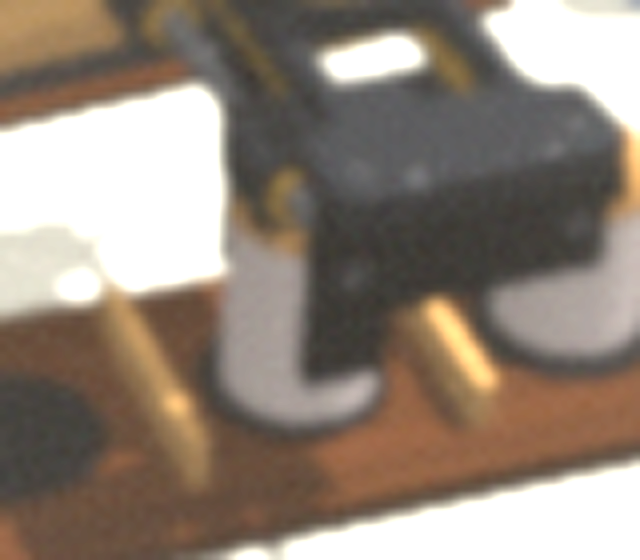

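The gripper holds the knob jar centred: the base is near column 300 and 297 was expected. Lifting and carrying it to riser b.

>>> {"method": "servo_tool", "body": {
  "rows": [
    [[0, 0, -0.005, 0, 0, 0, 10], [0, 0, -0.018, 0, 0, 0, 10], [0, 0, -0.036, 0, 0, 0, 10], [0, 0, -0.056, 0, 0, 0, 10], [0, 0, -0.078, 0, 0, 0, 10], [0, 0, -0.1, 0, 0, 0, 10], [0, 0, -0.118, 0, 0, 0, 10], [0, 0, -0.13, 0, 0, 0, 10], [0, 0, -0.135, 0, 0, 0, 10], [0, 0, -0.135, 0, 0, 0, 10]]
  ]
}}

```text
time_s: 12.77
tool_pos: [0.66, 0.0289, 0.17]
eef_rot: [-180.0, 0.1, 0.0]
wrist_force: [-0.4, 0.3, -2.3]
opening: 0.042
```

```bash
python3 rel.py .4704 -.1319 .17 0
```

```text
shift [-0.1896  0.1608  0.0002] turn [-0.001  0.003  0.   ] | pos [0.66   0.0289 0.17  ] rot [-1.7997e+02  9.0000e-02  0.0000e+00] t 12.77 F [-0.4  0.3 -2.3] open 0.042
```

>>> {"method": "servo_tool", "body": {
  "rows": [
    [[-0.008, 0.006, 0, 0, 0, 0, 10], [-0.025, 0.021, 0, 0, 0, 0, 10], [-0.048, 0.04, 0, 0, 0, 0, 10], [-0.073, 0.062, 0, 0, 0, 0, 10], [-0.1, 0.084, 0, 0, 0, 0, 10], [-0.126, 0.107, 0, 0, 0, 0, 10], [-0.15, 0.127, 0, 0, 0, 0, 10], [-0.17, 0.144, 0, 0, 0, 0, 10], [-0.184, 0.156, 0, 0, 0, 0, 10], [-0.19, 0.161, 0, 0, 0, 0, 10]]
  ]
}}

```text
time_s: 13.6
tool_pos: [0.4662, -0.1348, 0.1678]
eef_rot: [180.0, 0.4, -0.2]
wrist_force: [0.2, 0.1, -2.0]
opening: 0.0413
```

>>> {"method": "servo_tool", "body": {
  "rows": [
    [[0, 0, 0, 0, 0, 0, 10], [0, 0, 0, 0, 0, 0, 10], [0, 0, 0, 0, 0, 0, 10], [0, 0, 0, 0, 0, 0, 10]]
  ]
}}

```text
time_s: 13.93
tool_pos: [0.4702, -0.131, 0.1689]
eef_rot: [-179.9, 0.2, 0.1]
wrist_force: [0.0, 0.8, -1.6]
opening: 0.041
```

```bash
python3 rel.py .4704 -.1319 .068 0
```

```text
shift [0.0005 0.001  0.1008] turn [-0.003  0.007  0.004] | pos [ 0.4702 -0.131   0.1689] rot [-1.7992e+02  2.0000e-01  1.1000e-01] t 13.93 F [ 0.   0.8 -1.6] open 0.041
```

>>> {"method": "servo_tool", "body": {
  "rows": [
    [[0, 0.001, 0.008, 0, 0, 0, 10], [0, 0.001, 0.025, 0, 0, 0, 10], [0, 0.001, 0.043, 0, 0, 0, 10], [0, 0.001, 0.062, 0, 0, 0, 10], [0, 0.001, 0.078, 0, 0, 0, 10], [0, 0.001, 0.091, 0, 0, 0, 10], [0, 0.001, 0.098, 0, 0, 0, 10], [0, 0.001, 0.101, 0, 0, 0, 10], [0, 0.001, 0.101, 0, 0, 0, 10], [0, 0.001, 0.101, 0, 0, 0, 10]]
  ]
}}

```text
time_s: 14.77
tool_pos: [0.4696, -0.133, 0.0685]
eef_rot: [-180.0, 0.2, 0.0]
wrist_force: [0.7, 0.8, -1.4]
opening: 0.0417
```

>>> {"method": "servo_tool", "body": {
  "rows": [
    [[0, 0, 0.002, 0, 0, 0, 10], [0, 0, 0.005, 0, 0, 0, 10], [0, 0, 0.007, 0, 0, 0, 10], [0, 0, 0.008, 0, 0, 0, 10], [0, 0, 0.008, 0, 0, 0, 10], [0, 0, 0.008, 0, 0, 0, 10]]
  ]
}}

```text
time_s: 15.27
tool_pos: [0.4692, -0.1332, 0.0602]
eef_rot: [-180.0, 0.2, 0.0]
wrist_force: [0.3, 0.0, -1.8]
opening: 0.0415
```

```bash
python3 rel.py .4704 -.1319 .0575 0
```

```text
shift [ 0.0012 -0.0013  0.0027] turn [-0.001  0.007  0.   ] | pos [ 0.4692 -0.1332  0.0602] rot [-179.97    0.19    0.  ] t 15.27 F [ 0.3  0.  -1.8] open 0.0415
```

>>> {"method": "servo_tool", "body": {
  "rows": [
    [[0.001, -0.001, 0.001, 0, 0, 0, 10], [0.001, -0.001, 0.002, 0, 0, 0, 10], [0.001, -0.001, 0.002, 0, 0, 0, 10], [0.001, -0.001, 0.002, 0, 0, 0, 10], [0.001, -0.001, 0.002, 0, 0, 0, 10]]
  ]
}}

```text
time_s: 15.68
tool_pos: [0.4702, -0.1322, 0.0581]
eef_rot: [-180.0, 0.2, -0.0]
wrist_force: [0.1, 0.4, -0.9]
opening: 0.0413
```

>>> {"method": "servo_tool", "body": {
  "rows": [
    [[0, 0, 0.001, 0, 0, 0, 10], [0, 0, 0.001, 0, 0, 0, 10], [0, 0, 0.001, 0, 0, 0, 10]]
  ]
}}

```text
time_s: 15.93
tool_pos: [0.4703, -0.1322, 0.0574]
eef_rot: [-180.0, 0.2, -0.0]
wrist_force: [-2.0, 0.1, 3.1]
opening: 0.0414
```

Contact at 3 N came at the predicted height. Releasing.

>>> {"method": "servo_tool", "body": {
  "rows": [
    [[0, 0, 0, 0, 0, 0, 40], [0, 0, 0, 0, 0, 0, 48], [0, 0, 0, 0, 0, 0, 52], [0, 0, 0, 0, 0, 0, 58], [0, 0, 0, 0, 0, 0, 70], [0, 0, 0, 0, 0, 0, 85], [0, 0, 0, 0, 0, 0, 95], [0, 0, 0, 0, 0, 0, 100]]
  ]
}}

```text
time_s: 16.6
tool_pos: [0.4701, -0.1322, 0.0571]
eef_rot: [-180.0, 0.2, 0.0]
wrist_force: [-0.3, -0.3, 0.3]
opening: 0.0693
```

>>> {"method": "servo_tool", "body": {
  "rows": [
    [[0, 0, -0.01, 0, 0, 0, 100], [0, 0, -0.03, 0, 0, 0, 100], [0, 0, -0.06, 0, 0, 0, 100], [0, 0, -0.09, 0, 0, 0, 100], [0, 0, -0.105, 0, 0, 0, 100], [0, 0, -0.112, 0, 0, 0, 100]]
  ]
}}

```text
time_s: 17.1
tool_pos: [0.4718, -0.1324, 0.1725]
eef_rot: [179.9, -0.0, 0.0]
wrist_force: [0.1, -0.1, -0.2]
opening: 0.0869
```

```bash
python3 rel.py .6595 .1115 .17 0;python3 - <<'E'
from h import *
c=snap('scene','pics/s6.png')
cv2.imwrite('pics/s6c.png',cv2.resize(c['frame'][150:330,200:450,::-1],None,fx=3,fy=3,interpolation=cv2.INTER_CUBIC))
E
```

```text
shift [ 0.1877 -0.2439  0.0024] turn [ 0.002 -0.001  0.   ] | pos [ 0.4718 -0.1324  0.1725] rot [ 1.7994e+02 -4.0000e-02  1.0000e-02] t 17.1 F [ 0.1 -0.1 -0.2] open 0.0869
```

View pics/s6c.png

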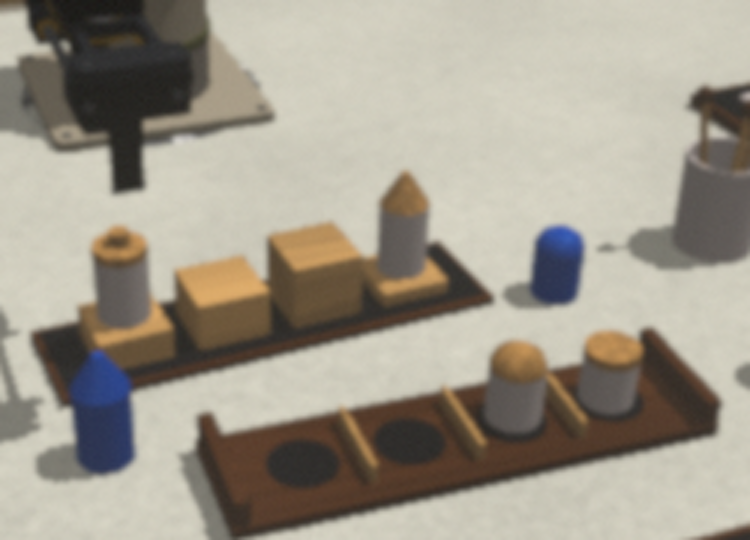

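The knob jar stands upright on riser b at (122,280) in the crop. Next is the dome jar.

>>> {"method": "servo_tool", "body": {
  "rows": [
    [[0.01, -0.013, 0, 0, 0, 0, 100], [0.03, -0.039, 0, 0, 0, 0, 100], [0.053, -0.069, 0, 0, 0, 0, 100], [0.076, -0.099, 0, 0, 0, 0, 100], [0.099, -0.129, 0, 0, 0, 0, 100], [0.122, -0.159, 0, 0, 0, 0, 100], [0.145, -0.189, 0, 0, 0, 0, 100], [0.165, -0.215, 0, 0, 0, 0, 100], [0.18, -0.234, 0.002, 0, 0, 0, 100], [0.188, -0.244, 0.002, 0, 0, 0, 100]]
  ]
}}

```text
time_s: 17.98
tool_pos: [0.6585, 0.1156, 0.1643]
eef_rot: [-179.9, 0.4, 0.2]
wrist_force: [-0.2, 0.2, -0.3]
opening: 0.0872
```

>>> {"method": "servo_tool", "body": {
  "rows": [
    [[0, 0, 0, 0, 0, 0, 100], [0, 0, 0, 0, 0, 0, 100], [0, 0, 0, 0, 0, 0, 100], [0, 0, 0, 0, 0, 0, 100]]
  ]
}}

```text
time_s: 18.32
tool_pos: [0.6582, 0.1101, 0.1665]
eef_rot: [180.0, 0.2, -0.1]
wrist_force: [-0.7, -0.1, -0.8]
opening: 0.087
```

```bash
python3 rel.py .6595 .1115 .027 0
```

```text
shift [ 0.0019 -0.0014  0.1394] turn [ 0.001  0.007 -0.003] | pos [0.6582 0.1101 0.1665] rot [ 1.7998e+02  2.1000e-01 -9.0000e-02] t 18.32 F [-0.7 -0.1 -0.8] open 0.087
```

>>> {"method": "servo_tool", "body": {
  "rows": [
    [[0.001, -0.001, 0.025, 0, 0, 0, 100], [0.001, -0.001, 0.055, 0, 0, 0, 100], [0.001, -0.001, 0.085, 0, 0, 0, 100], [0.001, -0.001, 0.115, 0, 0, 0, 100], [0.001, -0.001, 0.132, 0, 0, 0, 100], [0.001, -0.001, 0.139, 0, 0, 0, 100], [0.001, -0.001, 0.139, 0, 0, 0, 100], [0.001, -0.001, 0.139, 0, 0, 0, 100], [0.001, -0.001, 0.139, 0, 0, 0, 100]]
  ]
}}

```text
time_s: 19.07
tool_pos: [0.6601, 0.1128, 0.0296]
eef_rot: [-179.9, 0.0, -0.0]
wrist_force: [0.2, -0.0, 0.2]
opening: 0.0872
```

```bash
python3 rel.py .6595 .1115 .027 0
```

```text
shift [-0.0006  0.0013  0.0026] turn [-0.002  0.001 -0.001] | pos [0.6601 0.1128 0.0296] rot [-1.7995e+02  4.0000e-02 -3.0000e-02] t 19.07 F [ 0.2 -0.   0.2] open 0.0872
```

>>> {"method": "servo_tool", "body": {
  "rows": [
    [[0, 0.001, 0.001, 0, 0, 0, 70], [0, 0.001, 0.001, 0, 0, 0, 60], [0, 0.001, 0.001, 0, 0, 0, 54], [0, 0.001, 0.001, 0, 0, 0, 50], [0, 0.001, 0.001, 0, 0, 0, 45], [0, 0.001, 0.001, 0, 0, 0, 35], [0, 0.001, 0.001, 0, 0, 0, 20], [0, 0.001, 0.001, 0, 0, 0, 10], [0, 0.001, 0.001, 0, 0, 0, 10], [0, 0.001, 0.001, 0, 0, 0, 10]]
  ]
}}

```text
time_s: 19.9
tool_pos: [0.659, 0.1119, 0.0266]
eef_rot: [-180.0, 0.2, 0.0]
wrist_force: [0.4, 0.9, 1.0]
opening: 0.042
```

>>> {"method": "servo_tool", "body": {
  "rows": [
    [[0, 0, 0, 0, 0, 0, 10], [0, 0, 0, 0, 0, 0, 10]]
  ]
}}

```text
time_s: 20.07
tool_pos: [0.659, 0.1119, 0.0266]
eef_rot: [-180.0, 0.2, 0.0]
wrist_force: [-0.8, 0.2, -0.1]
opening: 0.0415
```

```bash
python3 rel.py .6595 .1115 .027 0;python3 - <<'E'
from meas import *
s=snap('scene','pics/s7.png')
f=lambda p:((proj(s,p)+.5-[330,250])*8).round(0)
p=ctrl.get_obs()['tool_pos']; print('jar base centre expect',f([p[0],p[1],.012]))
g=cv2.resize(s['frame'][250:320,330:410,::-1],None,fx=8,fy=8,interpolation=cv2.INTER_CUBIC); cv2.imwrite('pics/s7z.png',cv2.convertScaleAbs(g,alpha=1.8))
E
```

```text
shift [ 0.0005  0.0004 -0.0004] turn [-0.001  0.007  0.   ] | pos [0.659  0.1119 0.0266] rot [-1.7997e+02  2.0000e-01  1.0000e-02] t 20.07 F [-0.8  0.2 -0.1] open 0.0415
jar base centre expect [334. 313.]
```

View pics/s7z.png

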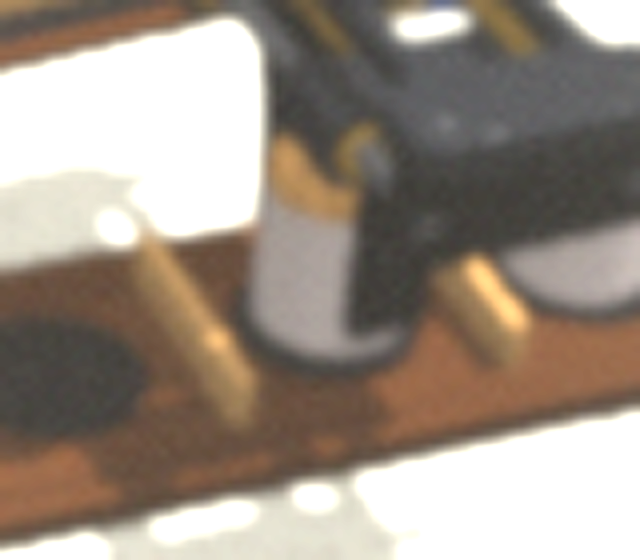

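The base centre is near column 328 against 334 expected, about 1.5 mm off, which is fine. Lifting and moving to riser c.

>>> {"method": "servo_tool", "body": {
  "rows": [
    [[0, 0, -0.005, 0, 0, 0, 10], [0, 0, -0.018, 0, 0, 0, 10], [0, 0, -0.036, 0, 0, 0, 10], [0, 0, -0.058, 0, 0, 0, 10], [0, 0, -0.082, 0, 0, 0, 10], [0, 0, -0.106, 0, 0, 0, 10], [0, 0, -0.126, 0, 0, 0, 10], [0, 0, -0.139, 0, 0, 0, 10], [0, 0, -0.145, 0, 0, 0, 10], [0, 0, -0.145, 0, 0, 0, 10]]
  ]
}}

```text
time_s: 20.95
tool_pos: [0.6601, 0.112, 0.1732]
eef_rot: [-180.0, 0.1, -0.0]
wrist_force: [-0.6, -0.3, -1.2]
opening: 0.0418
```

```bash
python3 rel.py .4658 -.051 .17 0
```

```text
shift [-0.1943  0.163   0.0033] turn [-0.002  0.002 -0.   ] | pos [0.6601 0.112  0.1732] rot [-1.7995e+02  7.0000e-02 -0.0000e+00] t 20.95 F [-0.6 -0.3 -1.2] open 0.0418
```

>>> {"method": "servo_tool", "body": {
  "rows": [
    [[-0.008, 0.006, 0, 0, 0, 0, 10], [-0.025, 0.021, 0, 0, 0, 0, 10], [-0.049, 0.041, 0, 0, 0, 0, 10], [-0.075, 0.063, 0, 0, 0, 0, 10], [-0.102, 0.085, 0, 0, 0, 0, 10], [-0.129, 0.108, 0, 0, 0, 0, 10], [-0.153, 0.128, 0, 0, 0, 0, 10], [-0.174, 0.146, 0.003, 0, 0, 0, 10], [-0.188, 0.158, 0.003, 0, 0, 0, 10], [-0.194, 0.163, 0.003, 0, 0, 0, 10]]
  ]
}}

```text
time_s: 21.78
tool_pos: [0.4629, -0.0536, 0.1679]
eef_rot: [180.0, 0.3, -0.2]
wrist_force: [-0.1, -0.2, -0.6]
opening: 0.0417
```

>>> {"method": "servo_tool", "body": {
  "rows": [
    [[0, 0, 0, 0, 0, 0, 10], [0, 0, 0, 0, 0, 0, 10], [0, 0, 0, 0, 0, 0, 10], [0, 0, 0, 0, 0, 0, 10]]
  ]
}}

```text
time_s: 22.12
tool_pos: [0.4662, -0.0501, 0.169]
eef_rot: [-179.9, 0.2, 0.1]
wrist_force: [-0.2, 0.8, -0.7]
opening: 0.0415
```

```bash
python3 rel.py .4658 -.051 .075 0
```

```text
shift [-0.0001  0.0011  0.094 ] turn [-0.003  0.007  0.004] | pos [ 0.4662 -0.0501  0.169 ] rot [-1.7992e+02  2.0000e-01  1.0000e-01] t 22.12 F [-0.2  0.8 -0.7] open 0.0415
```

>>> {"method": "servo_tool", "body": {
  "rows": [
    [[0, 0.001, 0.008, 0, 0, 0, 10], [0, 0.001, 0.024, 0, 0, 0, 10], [0, 0.001, 0.041, 0, 0, 0, 10], [0, 0.001, 0.058, 0, 0, 0, 10], [0, 0.001, 0.073, 0, 0, 0, 10], [0, 0.001, 0.084, 0, 0, 0, 10], [0, 0.001, 0.091, 0, 0, 0, 10], [0, 0.001, 0.094, 0, 0, 0, 10], [0, 0.001, 0.094, 0, 0, 0, 10], [0, 0.001, 0.094, 0, 0, 0, 10]]
  ]
}}

```text
time_s: 22.95
tool_pos: [0.4656, -0.0521, 0.0756]
eef_rot: [-180.0, 0.2, 0.0]
wrist_force: [-0.1, 0.7, -1.4]
opening: 0.0418
```

>>> {"method": "servo_tool", "body": {
  "rows": [
    [[0, 0, 0.002, 0, 0, 0, 10], [0, 0, 0.005, 0, 0, 0, 10], [0, 0, 0.007, 0, 0, 0, 10], [0, 0, 0.008, 0, 0, 0, 10], [0, 0, 0.008, 0, 0, 0, 10], [0, 0, 0.008, 0, 0, 0, 10]]
  ]
}}

```text
time_s: 23.45
tool_pos: [0.4651, -0.0522, 0.0672]
eef_rot: [-180.0, 0.2, 0.0]
wrist_force: [0.4, -0.4, -1.4]
opening: 0.0417
```

```bash
python3 rel.py .4658 -.051 .0645 0
```

```text
shift [ 0.0007 -0.0012  0.0027] turn [-0.001  0.007  0.   ] | pos [ 0.4651 -0.0522  0.0672] rot [-179.97    0.2     0.  ] t 23.45 F [ 0.4 -0.4 -1.4] open 0.0417
```

>>> {"method": "servo_tool", "body": {
  "rows": [
    [[0.001, -0.001, 0.001, 0, 0, 0, 10], [0.001, -0.001, 0.002, 0, 0, 0, 10], [0.001, -0.001, 0.002, 0, 0, 0, 10], [0.001, -0.001, 0.002, 0, 0, 0, 10], [0.001, -0.001, 0.002, 0, 0, 0, 10]]
  ]
}}

```text
time_s: 23.87
tool_pos: [0.4662, -0.0512, 0.0652]
eef_rot: [-180.0, 0.2, 0.0]
wrist_force: [-0.1, -0.2, -1.5]
opening: 0.0415
```

>>> {"method": "servo_tool", "body": {
  "rows": [
    [[0, 0, 0.001, 0, 0, 0, 10], [0, 0, 0.001, 0, 0, 0, 10], [0, 0, 0.001, 0, 0, 0, 10]]
  ]
}}

```text
time_s: 24.12
tool_pos: [0.4663, -0.0512, 0.0644]
eef_rot: [-180.0, 0.2, 0.0]
wrist_force: [-1.0, -0.5, 3.5]
opening: 0.0419
```

Contact again came at the predicted height. Releasing.

>>> {"method": "servo_tool", "body": {
  "rows": [
    [[0, 0, 0, 0, 0, 0, 40], [0, 0, 0, 0, 0, 0, 48], [0, 0, 0, 0, 0, 0, 52], [0, 0, 0, 0, 0, 0, 58], [0, 0, 0, 0, 0, 0, 70], [0, 0, 0, 0, 0, 0, 85], [0, 0, 0, 0, 0, 0, 95], [0, 0, 0, 0, 0, 0, 100]]
  ]
}}

```text
time_s: 24.78
tool_pos: [0.4661, -0.0512, 0.0641]
eef_rot: [-180.0, 0.2, 0.0]
wrist_force: [0.1, -0.5, -0.9]
opening: 0.0693
```

>>> {"method": "servo_tool", "body": {
  "rows": [
    [[0, 0, -0.01, 0, 0, 0, 100], [0, 0, -0.03, 0, 0, 0, 100], [0, 0, -0.06, 0, 0, 0, 100], [0, 0, -0.09, 0, 0, 0, 100], [0, 0, -0.1, 0, 0, 0, 100], [0, 0, -0.106, 0, 0, 0, 100]]
  ]
}}

```text
time_s: 25.28
tool_pos: [0.4676, -0.0513, 0.1728]
eef_rot: [180.0, -0.0, -0.0]
wrist_force: [0.3, 0.1, -0.5]
opening: 0.0869
```

```bash
python3 rel.py .6625 .188 .17 0;python3 - <<'E'
from h import *
c=snap('scene','pics/s8.png')
cv2.imwrite('pics/s8c.png',cv2.resize(c['frame'][150:330,200:450,::-1],None,fx=3,fy=3,interpolation=cv2.INTER_CUBIC))
E
```

```text
shift [ 0.1949 -0.2393  0.0027] turn [ 0.001 -0.    -0.   ] | pos [ 0.4676 -0.0513  0.1728] rot [ 1.7997e+02 -1.0000e-02 -0.0000e+00] t 25.28 F [ 0.3  0.1 -0.5] open 0.0869
```

View pics/s8c.png

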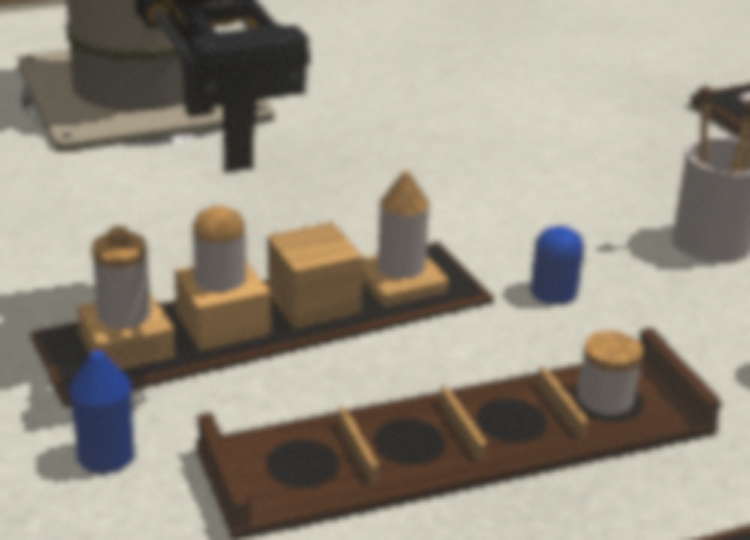

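The dome jar stands upright on riser c at (220,250) in the crop. The flat jar is last.

>>> {"method": "servo_tool", "body": {
  "rows": [
    [[0.01, -0.012, 0, 0, 0, 0, 100], [0.031, -0.038, 0, 0, 0, 0, 100], [0.055, -0.067, 0, 0, 0, 0, 100], [0.079, -0.097, 0, 0, 0, 0, 100], [0.103, -0.126, 0, 0, 0, 0, 100], [0.127, -0.156, 0, 0, 0, 0, 100], [0.151, -0.185, 0, 0, 0, 0, 100], [0.171, -0.21, 0, 0, 0, 0, 100], [0.187, -0.229, 0.002, 0, 0, 0, 100], [0.195, -0.239, 0.002, 0, 0, 0, 100]]
  ]
}}

```text
time_s: 26.17
tool_pos: [0.6614, 0.191, 0.1648]
eef_rot: [-179.9, 0.4, 0.2]
wrist_force: [0.8, 0.4, -0.9]
opening: 0.087
```

>>> {"method": "servo_tool", "body": {
  "rows": [
    [[0, 0, 0, 0, 0, 0, 100], [0, 0, 0, 0, 0, 0, 100], [0, 0, 0, 0, 0, 0, 100], [0, 0, 0, 0, 0, 0, 100]]
  ]
}}

```text
time_s: 26.5
tool_pos: [0.6613, 0.1862, 0.1675]
eef_rot: [180.0, 0.2, -0.1]
wrist_force: [-0.4, -0.2, 0.4]
opening: 0.0869
```

```bash
python3 rel.py .6625 .188 .02 0
```

```text
shift [ 0.0018 -0.0018  0.1475] turn [ 0.001  0.007 -0.003] | pos [0.6613 0.1862 0.1675] rot [ 1.7998e+02  2.1000e-01 -8.0000e-02] t 26.5 F [-0.4 -0.2  0.4] open 0.0869
```

>>> {"method": "servo_tool", "body": {
  "rows": [
    [[0.001, -0.001, 0.025, 0, 0, 0, 100], [0.001, -0.001, 0.055, 0, 0, 0, 100], [0.001, -0.001, 0.085, 0, 0, 0, 100], [0.001, -0.001, 0.115, 0, 0, 0, 100], [0.001, -0.001, 0.133, 0, 0, 0, 100], [0.001, -0.001, 0.142, 0, 0, 0, 100], [0.001, -0.001, 0.146, 0, 0, 0, 100], [0.001, -0.001, 0.146, 0, 0, 0, 100], [0.001, -0.001, 0.146, 0, 0, 0, 100]]
  ]
}}

```text
time_s: 27.25
tool_pos: [0.6628, 0.1888, 0.0233]
eef_rot: [-179.9, 0.1, -0.0]
wrist_force: [0.7, 0.6, -0.0]
opening: 0.0868
```

```bash
python3 rel.py .6625 .188 .02 0
```

```text
shift [-0.0003  0.0008  0.0033] turn [-0.002  0.003 -0.001] | pos [0.6628 0.1888 0.0233] rot [-1.7994e+02  8.0000e-02 -3.0000e-02] t 27.25 F [ 0.7  0.6 -0. ] open 0.0868
```

>>> {"method": "servo_tool", "body": {
  "rows": [
    [[0, 0.001, 0.001, 0, 0, 0, 70], [0, 0.001, 0.001, 0, 0, 0, 60], [0, 0.001, 0.001, 0, 0, 0, 54], [0, 0.001, 0.001, 0, 0, 0, 50], [0, 0.001, 0.001, 0, 0, 0, 45], [0, 0.001, 0.001, 0, 0, 0, 35], [0, 0.001, 0.001, 0, 0, 0, 20], [0, 0.001, 0.001, 0, 0, 0, 10], [0, 0.001, 0.001, 0, 0, 0, 10], [0, 0.001, 0.001, 0, 0, 0, 10]]
  ]
}}

```text
time_s: 28.08
tool_pos: [0.662, 0.1879, 0.0206]
eef_rot: [-180.0, 0.2, 0.0]
wrist_force: [0.5, -0.5, 0.3]
opening: 0.0417
```

>>> {"method": "servo_tool", "body": {
  "rows": [
    [[0, 0, 0, 0, 0, 0, 10], [0, 0, 0, 0, 0, 0, 10]]
  ]
}}

```text
time_s: 28.25
tool_pos: [0.662, 0.1879, 0.0207]
eef_rot: [-180.0, 0.2, 0.0]
wrist_force: [-0.5, 0.5, -0.5]
opening: 0.0416
```

```bash
python3 rel.py .6625 .188 .02 0;python3 - <<'E'
from meas import *
s=snap('scene','pics/s9.png')
f=lambda p:((proj(s,p)+.5-[365,245])*8).round(0)
p=ctrl.get_obs()['tool_pos']; print('jar base centre expect',f([p[0],p[1],.012]))
g=cv2.resize(s['frame'][245:315,365:445,::-1],None,fx=8,fy=8,interpolation=cv2.INTER_CUBIC); cv2.imwrite('pics/s9z.png',cv2.convertScaleAbs(g,alpha=1.8))
E
```

```text
shift [ 0.0005 -0.0001  0.0007] turn [-0.001  0.007  0.   ] | pos [0.662  0.1879 0.0207] rot [-1.7997e+02  2.0000e-01  1.0000e-02] t 28.25 F [-0.5  0.5 -0.5] open 0.0416
jar base centre expect [301. 303.]
```

View pics/s9z.png

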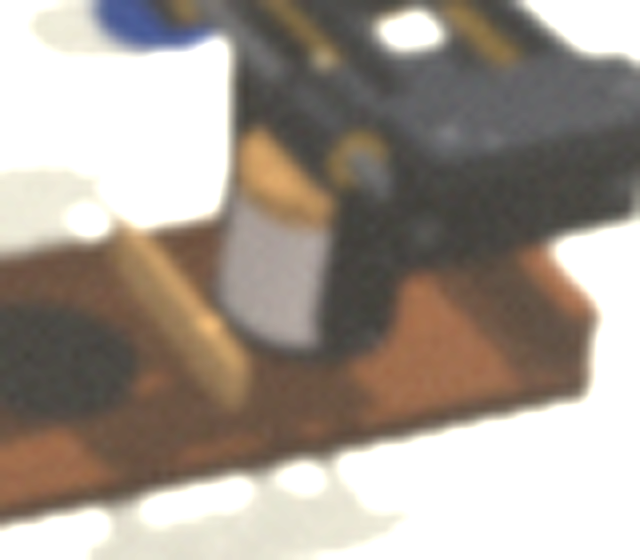

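The base's left edge is at column 217, which puts its centre near 299 against 301 expected. Lifting and moving to riser d.

>>> {"method": "servo_tool", "body": {
  "rows": [
    [[0, 0, -0.005, 0, 0, 0, 10], [0, 0, -0.018, 0, 0, 0, 10], [0, 0, -0.038, 0, 0, 0, 10], [0, 0, -0.062, 0, 0, 0, 10], [0, 0, -0.088, 0, 0, 0, 10], [0, 0, -0.114, 0, 0, 0, 10], [0, 0, -0.136, 0, 0, 0, 10], [0, 0, -0.149, 0, 0, 0, 10], [0, 0, -0.155, 0, 0, 0, 10], [0, 0, -0.155, 0, 0, 0, 10]]
  ]
}}

```text
time_s: 29.13
tool_pos: [0.663, 0.188, 0.1772]
eef_rot: [-179.9, 0.1, -0.0]
wrist_force: [-0.0, 0.1, -1.1]
opening: 0.0414
```

```bash
python3 rel.py .4611 .0278 .17 0
```

```text
shift [-0.2019  0.1602  0.0073] turn [-0.002  0.003 -0.   ] | pos [0.663  0.188  0.1772] rot [-1.7994e+02  8.0000e-02 -0.0000e+00] t 29.13 F [-0.   0.1 -1.1] open 0.0414
```

>>> {"method": "servo_tool", "body": {
  "rows": [
    [[-0.008, 0.006, 0, 0, 0, 0, 10], [-0.026, 0.021, 0, 0, 0, 0, 10], [-0.051, 0.04, 0, 0, 0, 0, 10], [-0.078, 0.062, 0, 0, 0, 0, 10], [-0.106, 0.084, 0, 0, 0, 0, 10], [-0.134, 0.106, 0, 0, 0, 0, 10], [-0.159, 0.126, 0, 0, 0, 0, 10], [-0.181, 0.143, 0.002, 0, 0, 0, 10], [-0.196, 0.155, 0.002, 0, 0, 0, 10], [-0.202, 0.16, 0.002, 0, 0, 0, 10]]
  ]
}}

```text
time_s: 29.97
tool_pos: [0.458, 0.0254, 0.1729]
eef_rot: [179.9, 0.4, -0.2]
wrist_force: [0.4, 0.2, -1.3]
opening: 0.0417
```

>>> {"method": "servo_tool", "body": {
  "rows": [
    [[0, 0, 0, 0, 0, 0, 10], [0, 0, 0, 0, 0, 0, 10], [0, 0, 0, 0, 0, 0, 10], [0, 0, 0, 0, 0, 0, 10]]
  ]
}}

```text
time_s: 30.3
tool_pos: [0.4612, 0.0288, 0.1741]
eef_rot: [-179.9, 0.2, 0.1]
wrist_force: [0.4, 0.1, -1.5]
opening: 0.0417
```

```bash
python3 rel.py .4611 .0278 .083 0
```

```text
shift [0.0003 0.0012 0.0911] turn [-0.003  0.007  0.003] | pos [0.4612 0.0288 0.1741] rot [-1.7991e+02  2.1000e-01  8.0000e-02] t 30.3 F [ 0.4  0.1 -1.5] open 0.0417
```

>>> {"method": "servo_tool", "body": {
  "rows": [
    [[0, 0, 0.008, 0, 0, 0, 10], [0, 0, 0.024, 0, 0, 0, 10], [0, 0, 0.041, 0, 0, 0, 10], [0, 0, 0.057, 0, 0, 0, 10], [0, 0, 0.071, 0, 0, 0, 10], [0, 0, 0.082, 0, 0, 0, 10], [0, 0, 0.088, 0, 0, 0, 10], [0, 0, 0.091, 0, 0, 0, 10], [0, 0, 0.091, 0, 0, 0, 10], [0, 0, 0.091, 0, 0, 0, 10]]
  ]
}}

```text
time_s: 31.13
tool_pos: [0.4606, 0.0279, 0.0836]
eef_rot: [-180.0, 0.2, 0.0]
wrist_force: [0.3, -0.2, -0.9]
opening: 0.0417
```

>>> {"method": "servo_tool", "body": {
  "rows": [
    [[0, 0, 0.002, 0, 0, 0, 10], [0, 0, 0.005, 0, 0, 0, 10], [0, 0, 0.007, 0, 0, 0, 10], [0, 0, 0.008, 0, 0, 0, 10], [0, 0, 0.008, 0, 0, 0, 10], [0, 0, 0.008, 0, 0, 0, 10]]
  ]
}}

```text
time_s: 31.63
tool_pos: [0.4602, 0.0278, 0.0752]
eef_rot: [-180.0, 0.2, -0.0]
wrist_force: [-0.7, -0.3, -0.4]
opening: 0.0417
```

```bash
python3 rel.py .4611 .0278 .0727 0
```

```text
shift [0.0009 0.     0.0025] turn [-0.001  0.007 -0.   ] | pos [0.4602 0.0278 0.0752] rot [-179.97    0.2    -0.  ] t 31.63 F [-0.7 -0.3 -0.4] open 0.0417
```

>>> {"method": "servo_tool", "body": {
  "rows": [
    [[0.001, 0, 0.001, 0, 0, 0, 10], [0.001, 0, 0.002, 0, 0, 0, 10], [0.001, 0, 0.002, 0, 0, 0, 10], [0.001, 0, 0.002, 0, 0, 0, 10], [0.001, 0, 0.002, 0, 0, 0, 10]]
  ]
}}

```text
time_s: 32.05
tool_pos: [0.4612, 0.0278, 0.0733]
eef_rot: [-180.0, 0.2, 0.0]
wrist_force: [-0.3, 0.3, -1.1]
opening: 0.0417
```

>>> {"method": "servo_tool", "body": {
  "rows": [
    [[0, 0, 0.001, 0, 0, 0, 10], [0, 0, 0.001, 0, 0, 0, 10], [0, 0, 0.001, 0, 0, 0, 10]]
  ]
}}

```text
time_s: 32.3
tool_pos: [0.4614, 0.0278, 0.0725]
eef_rot: [-180.0, 0.2, 0.0]
wrist_force: [-1.4, -0.0, 4.2]
opening: 0.0415
```

>>> {"method": "servo_tool", "body": {
  "rows": [
    [[0, 0, 0, 0, 0, 0, 40], [0, 0, 0, 0, 0, 0, 48], [0, 0, 0, 0, 0, 0, 52], [0, 0, 0, 0, 0, 0, 58], [0, 0, 0, 0, 0, 0, 70], [0, 0, 0, 0, 0, 0, 85], [0, 0, 0, 0, 0, 0, 95], [0, 0, 0, 0, 0, 0, 100]]
  ]
}}

```text
time_s: 32.97
tool_pos: [0.4611, 0.0278, 0.0722]
eef_rot: [-180.0, 0.2, -0.0]
wrist_force: [-0.3, -0.4, -0.4]
opening: 0.0696
```

>>> {"method": "servo_tool", "body": {
  "rows": [
    [[0, 0, -0.01, 0, 0, 0, 100], [0, 0, -0.03, 0, 0, 0, 100], [0, 0, -0.06, 0, 0, 0, 100], [0, 0, -0.09, 0, 0, 0, 100], [0, 0, -0.12, 0, 0, 0, 100], [0, 0, -0.15, 0, 0, 0, 100], [0, 0, -0.15, 0, 0, 0, 100]]
  ]
}}

```text
time_s: 33.55
tool_pos: [0.4642, 0.0284, 0.2285]
eef_rot: [180.0, -0.3, 0.0]
wrist_force: [1.0, -0.3, 0.2]
opening: 0.0867
```

>>> {"method": "servo_tool", "body": {
  "rows": [
    [[-0.01, 0.03, 0, 0, 0, 0, 100], [-0.01, 0.06, 0, 0, 0, 0, 100], [-0.01, 0.1, 0, 0, 0, 0, 100], [-0.01, 0.14, 0, 0, 0, 0, 100], [-0.01, 0.18, 0, 0, 0, 0, 100], [-0.01, 0.22, 0, 0, 0, 0, 100], [-0.01, 0.25, 0, 0, 0, 0, 100], [-0.01, 0.25, 0, 0, 0, 0, 100], [-0.01, 0.25, 0, 0, 0, 0, 100]]
  ]
}}

```text
time_s: 34.3
tool_pos: [0.4513, -0.2237, 0.2222]
eef_rot: [-179.9, 0.2, -0.2]
wrist_force: [0.5, 1.1, 1.1]
opening: 0.0868
```

Run:
```python
from meas import *
s=snap('scene','pics/sA.png'); t=snap('top','pics/tA.png')
B={'b':([.4704,-.1319],.036,.056),'c':([.4658,-.052],.05,.046),'d':([.4611,.0278],.064,.04),'a':([.4565,.1077],.022,.062)}
im=cv2.resize(s['frame'][200:290,200:360,::-1],None,fx=5,fy=5,interpolation=cv2.INTER_CUBIC)
im2=cv2.resize(t['frame'][250:305,230:390,::-1],None,fx=5,fy=5,interpolation=cv2.INTER_CUBIC)
def circ(c,q,z,r,o,img):
    p=np.array([(proj(c,[q[0]+r*np.cos(x),q[1]+r*np.sin(x),z])+.5-o)*5 for x in np.linspace(0,6.283,40)])
    cv2.polylines(img,[p.round().astype(int)],True,(0,255,0),1)
for q,z,b in B.values():
    for zz in(z,z+b): circ(s,q,zz,.021,(200,200),im); circ(t,q,zz,.021,(230,250),im2)
o=np.vstack([cv2.convertScaleAbs(im,alpha=1.3)[:320],cv2.convertScaleAbs(im2,alpha=1.3)]); cv2.imwrite('pics/fin.png',o); print(o.shape,ctrl.get_obs()['tool_pos'])
```

```text
(595, 800, 3) [ 0.45196779 -0.22125269  0.22246115]
```

View pics/fin.png

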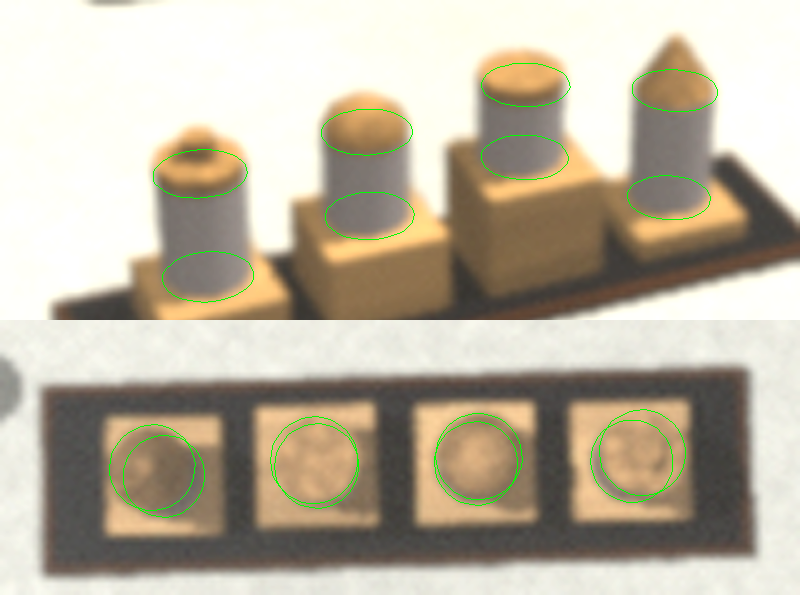

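View pics/sA.png

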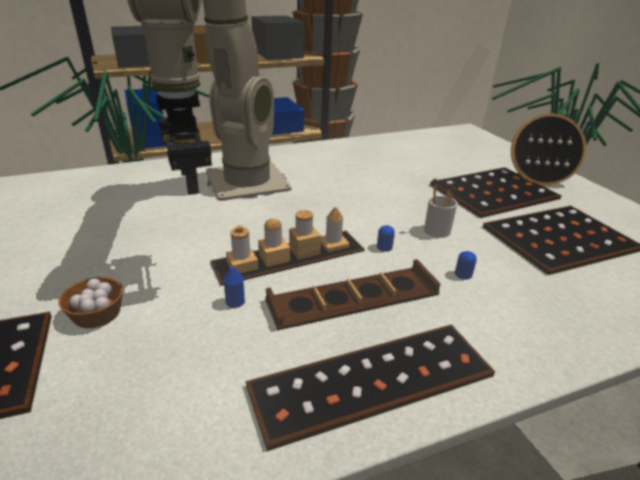

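The overlays show every jar within about 2–3 mm of its riser's centre, all upright. The mug and bowl are where they started and the arm is clear, so I'm handing in.

```bash
python3 -c "
from plant import ctrl
print(ctrl.hand_in())"
```

```text
the job is handed in; nothing more can be done
None
```

All four jars are on their risers and the job is handed in: cone on the lowest, knob on the second lowest, dome on the second highest, flat on the highest. The last move ended at 34.3 s of the 115 s allowed.

- **Set-down:** I lowered each jar until the wrist force showed contact. That took 3–4 N for three jars and about 14 N for the cone jar, which was lowered in one slightly larger final step. Each contact came within about 1 mm of the predicted height.
- **Last pictures:** Both cameras showed all four jars upright, within roughly 2–3 mm of their riser centres. The gripper was about 80 mm to the side of the nearest jar and above the jar tops. By eye, the mug, bowl and blue look-alikes had not moved; I did not measure them.
- **Disagreements:** The first straight-row fit to the jars missed by up to 5 mm, so I measured each jar separately from both views. Those readings still differed by up to about 4 mm at the jar bases and up to about 9 mm at the lids. The dome jar was gripped about 1.5 mm off centre, and I allowed for that when placing it.

The hand-in gave no verdict, so I can't confirm the score.

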